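# Drive worn bushes out on the knock-out jig

## Task

With the catch tray still home and clamped, take the drift from its blue stand and drive every worn bush that is stuck in the jig's head down through its bore into the tray. Put the drift back in its stand hole, turn the clamp knob a quarter turn clockwise (seen from above) to free the tray, pull the tray out and put all the bushes in the shallow metal tin. Finish by pushing the tray fully home and turning the knob back to clamp it; do not disturb the burr stand, the power box or the rotary tool.

Things in the scene. Friction and masses are not known exactly. Their poses are not given: they have to be found in the camera images.
- jig: Fixed knock-out jig. Origin on the bench under the middle of its head; x points away from the tray's open side (the tray comes out towards -x), y along the row of bores, z up. Dark base plate 8 mm thick, 250 mm long (x -205 to +45 mm), 204 mm wide, with a housing for the knob at +y; two uprights 44 by 12 mm at y = -97 and +97 mm, up to z = 80 mm, carry the head.
- head_top (a point): Middle of the head's top face, 80 mm above the bench. The aluminium head is 44 mm (jig x) by 182 mm (jig y) by 36 mm thick (z = 44 to 80 mm), with four vertical through bores of 17.4 mm diameter. Spring pads in a bore grip its bush at z = 56 to 68 mm, resisting 8 to 16 N; once a bush's upper end is below z = 56 mm it drops on to the tray, usually staying upright.
- bore0 (a point): Centre of the upper mouth of the bore at jig y = -63 mm, on the head's top face (80 mm above the bench). The bore holds a stuck bush or is empty; two to four of the bores hold one.
- bore1 (a point): Centre of the upper mouth of the bore at jig y = -21 mm, on the head's top face (80 mm above the bench). The bore holds a stuck bush or is empty; two to four of the bores hold one.
- bore2 (a point): Centre of the upper mouth of the bore at jig y = 21 mm, on the head's top face (80 mm above the bench). The bore holds a stuck bush or is empty; two to four of the bores hold one.
- bore3 (a point): Centre of the upper mouth of the bore at jig y = 63 mm, on the head's top face (80 mm above the bench). The bore holds a stuck bush or is empty; two to four of the bores hold one.
- bush0: Worn bronze bush, cylinder 16 mm diameter, 24 mm long, 35 g, its small eye closed with dirt (handle it as solid). Origin: centre of its lower end face as it stands, z along its axis. At the start stuck upright in bore0, its upper end 3 to 7 mm below the head's top; or absent.
- bush1: Worn bronze bush, cylinder 16 mm diameter, 24 mm long, 35 g, its small eye closed with dirt (handle it as solid). Origin: centre of its lower end face as it stands, z along its axis. At the start stuck upright in bore1, its upper end 3 to 7 mm below the head's top; or absent.
- bush2: Worn bronze bush, cylinder 16 mm diameter, 24 mm long, 35 g, its small eye closed with dirt (handle it as solid). Origin: centre of its lower end face as it stands, z along its axis. At the start stuck upright in bore2, its upper end 3 to 7 mm below the head's top; or absent.
- bush3: Worn bronze bush, cylinder 16 mm diameter, 24 mm long, 35 g, its small eye closed with dirt (handle it as solid). Origin: centre of its lower end face as it stands, z along its axis. At the start stuck upright in bore3, its upper end 3 to 7 mm below the head's top; or absent.
- drift: Drift: steel rod 11 mm diameter, 58 mm long below a wooden handle of 22 mm diameter and 55 mm length (113 mm in all, 110 g). Origin: centre of the rod's lower end (the driving face); z points up the rod to the handle. At the start it hangs upright in the stand by the handle's lower shoulder, its handle from z = 64 to 119 mm above the bench.
- drift_grip (a point): Point on the drift's axis in the middle of the handle, 88 mm above the driving face: where to grip.
- stand: Fixed blue plastic block, 70 mm by 70 mm, 64 mm high, with a vertical through hole of 15.5 mm diameter (3 mm chamfer at the mouth) in its middle for the drift. Origin: centre of the underside, z up. With the drift in place the drift's driving face is 6 mm above the bench.
- tray (a joint): Position of the catch tray on its slide, m: 0 = fully home under the head, grows as it is pulled out towards the jig's -x, stop at 0.11. Friction about 1.5 N. While the knob is clamped a steel bolt stands in front of the tray's edge and lets it move only about 4 mm.
- tray_tab (a point): Top middle of the tray's upright grip tab (10 mm thick in jig x, 44 mm wide in jig y, standing 40 mm above the tray's plate, its top 54 mm above the bench). Home, it lies at jig x = -84 mm, y = 0.
- tray_mid (a point): Middle of the tray's upper plate face, 14 mm above the bench; home, it is under the middle of the head. The tray is 114 mm (x -90 to +24 mm from here) by 172 mm (y), with four pockets 36 mm by 38 mm, one below each bore (tray y = -63, -21, +21, +63 mm), parted and bordered by lips 5 mm high.
- knob (a joint): Angle of the clamp knob, rad: 0 = clamped (grip bar along jig y; a steel bolt stands in front of the tray's edge), grows clockwise seen from above and draws the bolt back, stop at 1.5 = free (bar along jig x). The tray is free above 1.1; it counts as clamped below 0.3. Stiff (0.06 N m), stays where it is left. The bolt can go out again only with the tray home.
- knob_grip (a point): On the knob's vertical axis at the top of its grip bar, 64 mm above the bench, at jig x = -100 mm, y = +118 mm. The bar is 12 mm thick, 40 mm long and 34 mm high, on a disc of 32 mm diameter and a grey housing 44 by 52 mm, 24 mm high; at knob angle 0 the bar's length lies along jig y. The point turns with the knob.
- tin: Shallow open aluminium tin, loose, 250 g, outside 125 mm (its x) by 85 mm (its y) by 26 mm high, walls and floor 3 mm. Origin: centre of the underside, z up.
- burr_stand: Bystander: round two-tier blue stand full of burrs, 100 mm diameter, about 90 mm high. Origin: centre of the underside. Leave it alone.
- power_box: Bystander: dark green power supply, 90 mm by 120 mm by 68 mm high with a plug on top. Origin: centre of the underside. Leave it alone.
- rotary_tool: Bystander: rotary hand tool lying on the bench, 180 mm long, 38 mm thick. Origin: under its middle, x along its length. Leave it alone.

How it is judged (in metres and radians):
On the way, in this order (a step that is already met when the one before it is completed fails the run):
1. every bush has been driven out of the head and lies on the tray, which is home and clamped (z of bush0 in the frame of jig between 0.008 and 0.032 m and x of bush0 in the frame of jig between -0.03 and 0.03 m and z of bush1 in the frame of jig between 0.008 and 0.032 m and x of bush1 in the frame of jig between -0.03 and 0.03 m and z of bush2 in the frame of jig between 0.008 and 0.032 m and x of bush2 in the frame of jig between -0.03 and 0.03 m and z of bush3 in the frame of jig between 0.008 and 0.032 m and x of bush3 in the frame of jig between -0.03 and 0.03 m and value of joint tray below 0.008 m and value of joint knob below 0.35 rad), for 0.2 s.
2. the drift is back in its stand (horizontal distance between drift and stand below 0.008 m and z of drift in the frame of stand between 0 and 0.012 m and angle between drift's own z axis and vertical below 0.12 rad), for 0.2 s.
3. the clamp knob is turned free (value of joint knob above 1.1 rad), for 0.1 s.
4. the tray is pulled out (value of joint tray above 0.085 m), for 0.1 s.
5. all bushes are in the tin (x of bush0 in the frame of tin between -0.061 and 0.061 m and y of bush0 in the frame of tin between -0.041 and 0.041 m and z of bush0 in the frame of tin between -0.002 and 0.03 m and x of bush1 in the frame of tin between -0.061 and 0.061 m and y of bush1 in the frame of tin between -0.041 and 0.041 m and z of bush1 in the frame of tin between -0.002 and 0.03 m and x of bush2 in the frame of tin between -0.061 and 0.061 m and y of bush2 in the frame of tin between -0.041 and 0.041 m and z of bush2 in the frame of tin between -0.002 and 0.03 m and x of bush3 in the frame of tin between -0.061 and 0.061 m and y of bush3 in the frame of tin between -0.041 and 0.041 m and z of bush3 in the frame of tin between -0.002 and 0.03 m), for 0.2 s.
At the end, for the whole second after the job is handed in: Every bush lies at rest within the tin's walls (the tin flat), the tray is home to within 6 mm, the clamp knob is within 0.3 rad of clamped, and the drift hangs upright in the stand's hole (within 8 mm of its axis, seated to within 6 mm, tilt under 0.12 rad) (all of step 2 and all of step 5 and linear speed of each of bush0, bush1, bush2, bush3 below 0.02 m/s and angle between tin's own z axis and vertical below 0.1 rad and value of joint tray below 0.006 m and value of joint knob below 0.3 rad); the robot touches nothing.
It fails at once if the burr stand is pushed aside by more than 20 mm (distance of burr_stand from where it was at the start of the episode above 0.02 m).
It fails at once if the power box is pushed aside by more than 20 mm (distance of power_box from where it was at the start of the episode above 0.02 m).
It fails at once if the rotary tool is pushed aside by more than 20 mm (distance of rotary_tool from where it was at the start of the episode above 0.02 m).
Of bush0, bush1, bush2, bush3 only 2 to 4 are there at a start; the rules pass over those that are not, and their reading is None.
At some moment in a run one of tin may be knocked a few centimetres aside while the robot is not near it.
It also fails if it takes over 210 s, if anything falls off the work surface, if the arm or the gripper's body presses on something with over 40 N, if the wrist force passes 120 N, or if a joint passes its speed limit or range.

## Robot

A 6-joint arm with a two-finger parallel gripper is mounted at the origin on the work surface. World frame = base frame: x ahead of the robot, y to its left, z up, the work surface at z = 0. Lengths are in mm, angles in rad, forces in N, time in s.
With the tool pointing down it reaches from about 300 to 750 mm from the base axis. Payload 8.5 kg.
Tool frame: the origin (TCP) lies on the centre line of the jaws, within the pads' length; the fingertips stand 22 mm ahead of it and the grasp point (between the pads) lies 3 mm ahead of it; z points along the fingers, y is the line along which they close (so a half turn about z gives the same grasp; the last joint's range is limited). The gripper opens to 85 mm and grips with 20 to 120 N. Pads are 22 mm wide; open, the fingers measure 114 mm over their backs; the gripper's body (76 mm by 85 mm) begins 54 mm behind the grasp point. The pads swing forward as they close: fully open they stand 13 mm farther back than shut.
Start: joints at [-1.565, 0.381, 1.297, -0, 1.464, -0.215], TCP at [120.451, -536.63, 253.322] pointing down, gripper open.
Joint ranges: [-3.11, 3.11], [-0.89, 2.33], [0.22, 2.48], [-1.42, 4.56], [0.17, 2.85], [-2.88, 2.88]. Speed limits (rad/s): [2.39, 2.39, 3.14, 3.14, 3.14, 3.14].

## Interface

Orientations are given as a 3x3 rotation matrix whose columns are the frame's x, y, z axes.
In Python, from plant import env gives the robot as it stands. The module is installed in compiled form; this text tells all that it offers.
- The arm moves only by the tool carry_out, never from a script. Its argument "targets" is a list that holds one entry, the list of rows, each a list of 4 numbers: the shift along the tool's x, y, z in cm, then the turn about the tool's z in degrees. In form: [[[tx, ty, tz, twist], ...]]. A call has 1 to 12 rows; each row shifts and turns the commanded pose from where the row before left it, along the tool's axes as they then stand; what a row does not reach is not made up. A row lasts 1/8 s, in which the tool goes at most 62.5 mm and 10.7 degrees, less where a joint would pass 70% of its speed; a pose out of reach is approached as far as the arm can. A call is refused whole if a number of a shift passes 6.25 or a number of a turn 10.7, either way. A call with a gripper value outside its range is refused whole. "fingers" is the opening, from -1 (shut) to 1 (fully open), set as the call begins (left out, the last holds). The fingers move at their own pace and stop on an object; "squeeze" is the grip in N (left out, the last holds). Time passes only in rows, so rows that do not move let the fingers close. It gives the time, the measured TCP pose, the force, the opening and the grip force at its end, in the units of the state.
- env.read_state(): the state, without advancing time (a new reading comes with each control period).
- env.snapshot(name): name is "scene" or "top" or "wrist"; returns a dict with "color" (400x640x3 uint8, red, green, blue), "camera_matrix" (3x3 intrinsics, pixels), "origin" and "rotation" of the camera in the world. Camera axes: x right, y down, z forward; pixel columns grow to the right and rows downward; lengths in mm; the calibration is good to about 2 mm. The wrist camera is an equidistant fisheye: a pixel r from the principal point sees the ray r / f radians off the axis. A picture is of the moment at which its call begins. There is no depth.
- env.job_done(): hands the job in; it is judged then, once.
The state is a dict: "clock": time; "joint_positions": joint angles; "qvel": joint speeds; "joint_efforts": joint torques, N m; "tool_pos": TCP position; "orientation": TCP orientation; "wrist_force": force on the tool from outside, world axes, zero at the start; "torque": the same for the moment, N m; "opening": finger opening in mm; "grasp_force": force on a finger pad.
Only numpy, scipy, OpenCV 4.12 (cv2) and the standard library are available. Lean on these libraries where they do the work, as an engineer would, in place of code of your own. Each camera call takes 0.05 s, during which the arm holds its last target. There are 200 camera calls.

## Working session

There is one attempt and no reset: what is moved stays moved. The work goes in short steps, Python scripts to look and compute and a tool call to move; the robot and the scene stay as the last step left them, time stands still between calls to the robot, and variables do not carry over. Pictures are saved under pics/ and viewed, at most 14 in all, crops included, and the job is handed in when it is done.

Besides the shell and the picture viewer there is one more tool, called after "Emit:" as name(argument=value, ...), one argument or row to a line, values as JSON. carry_out: Moves the arm, as the interface text tells. Its arguments: {"type":"object","properties":{"targets":{"type":"array","items":{"type":"array","items":{"type":"array","items":{"type":"number"}}}},"fingers":{"type":"number"},"squeeze":{"type":"number"}},"required":["targets"]}

```bash
mkdir -p pics
cat > h.py <<'E'
import numpy as np, cv2
from plant import env
def snap(n,f):
    s=env.snapshot(n); cv2.imwrite('pics/'+f+'.png',s['color'][:,:,::-1])
    np.savez('pics/'+f+'.npz',K=s['camera_matrix'],o=s['origin'],R=s['rotation'],color=s['color'],fish=(n=='wrist'))
    return s
def ray(f,u,v):
    d=np.load('pics/'+f+'.npz');K=d['K']
    a=(u-K[0,2])/K[0,0];b=(v-K[1,2])/K[1,1]
    if d['fish']:
        r=np.hypot(a,b);k=np.sin(r)/r if r>1e-9 else 1;c=np.array([a*k,b*k,np.cos(r)])
    else: c=np.array([a,b,1.])
    c=d['R']@c
    return np.array(d['o'],float),c/np.linalg.norm(c)
def atz(f,u,v,z):
    o,c=ray(f,u,v); return o+c*(z-o[2])/c[2]
def tri(obs):
    A=np.zeros((3,3));b=np.zeros(3);L=[]
    for f,u,v in obs:
        o,c=ray(f,u,v);P=np.eye(3)-np.outer(c,c);A+=P;b+=P@o;L.append((o,P))
    x=np.linalg.solve(A,b);return x,[np.linalg.norm(P@(x-o)).round(2) for o,P in L]
def proj(f,p):
    d=np.load('pics/'+f+'.npz');K=d['K'];c=d['R'].T@(np.array(p,float)-d['o'])
    if d['fish']:
        r=np.hypot(c[0],c[1]);t=np.arctan2(r,c[2]);c=np.array([c[0]/r*t,c[1]/r*t,1])
    else:c=c/c[2]
    return np.array([K[0,0]*c[0]+K[0,2],K[1,1]*c[1]+K[1,2]]).round(1)
def state():
    s=env.read_state();np.set_printoptions(precision=3,suppress=True)
    for k in('clock','joint_positions','tool_pos','orientation','wrist_force','opening','grasp_force'):print(k,np.array(s[k]).tolist() if k=='orientation' else s[k])
def mv(p,yaw=None):
    "print shift in tool axes (cm) to world p"
    s=env.read_state();R=np.array(s['orientation']);print('shift cm',(R.T@(np.array(p,float)-s['tool_pos'])/10).round(2))
E
python3 - <<'E'
from h import *
state()
for n in('scene','top','wrist'):
    s=snap(n,n+'0');print(n,s['camera_matrix'].tolist(),s['origin'],np.array(s['rotation']).round(3).tolist())
E
```

```text
clock 0.0
joint_positions [-1.565  0.381  1.298  0.     1.464 -0.215]
tool_pos [ 120.448 -536.377  252.719]
orientation [[0.9757275099426443, 0.2189881836267196, 4.2106972268024086e-05], [0.21898789274609515, -0.975726493386423, 0.0014535936362810803], [0.00035940471853874827, -0.0014090903820701082, -0.9999989426457128]]
wrist_force [ 0.31   0.614 -0.202]
opening 85.26810600042002
grasp_force 0.0
scene [[409.39684482930096, 0.0, 325.98412967646397], [0.0, 409.39684482930096, 196.71612069220342], [0.0, 0.0, 1.0]] [1301.62   239.04   718.995] [[-0.427, 0.583, -0.692], [0.904, 0.267, -0.333], [-0.01, -0.768, -0.641]]
top [[474.5828069078073, 0.0, 315.040365458594], [0.0, 474.5828069078073, 199.6179393059839], [0.0, 0.0, 1.0]] [ 495.216 -115.933 1272.804] [[-0.003, -0.996, 0.085], [-1.0, 0.003, -0.005], [0.005, -0.085, -0.996]]
wrist [[309.70691628693146, 0.0, 315.844349889569], [0.0, 309.70691628693146, 197.00868291546308], [0.0, 0.0, 1.0]] [ 186.892 -522.085  373.691] [[0.22, -0.939, -0.265], [-0.975, -0.213, -0.058], [-0.002, 0.272, -0.962]]
```

View pics/top0.png

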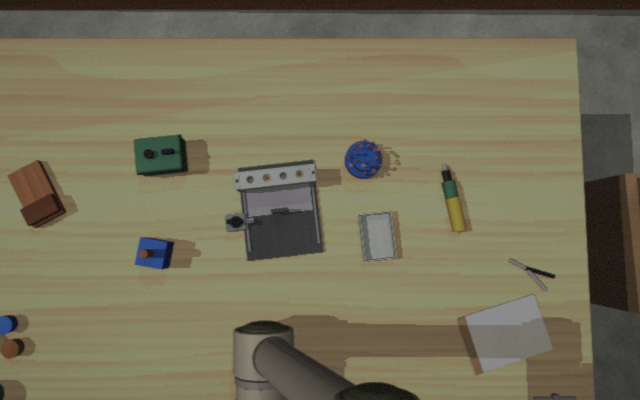

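View pics/scene0.png

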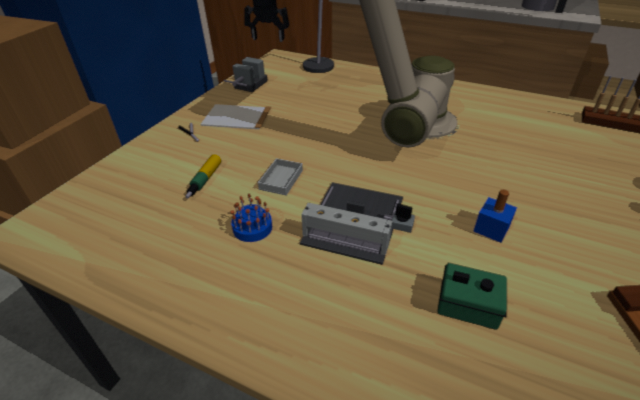

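Top view: jig head spans (237,183)–(316,173), knob ~(236,222), stand/drift ~(150,254), tin ~(378,237). Scene view: head bores at ~(320,211)–(372,223), drift ~(502,198). I enlarge both.

Run:
```python
import cv2,numpy as np
t=cv2.imread('pics/top0.png');s=cv2.imread('pics/scene0.png')
a=cv2.resize(t[150:270,130:330],None,fx=4,fy=4,interpolation=cv2.INTER_CUBIC)
b=cv2.resize(s[150:270,250:410],None,fx=5,fy=5,interpolation=cv2.INTER_CUBIC)
cv2.imwrite('pics/c1.png',cv2.convertScaleAbs(a,alpha=1.5));cv2.imwrite('pics/c2.png',cv2.convertScaleAbs(b,alpha=1.5))
```

```text
(no output)
```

View pics/c1.png

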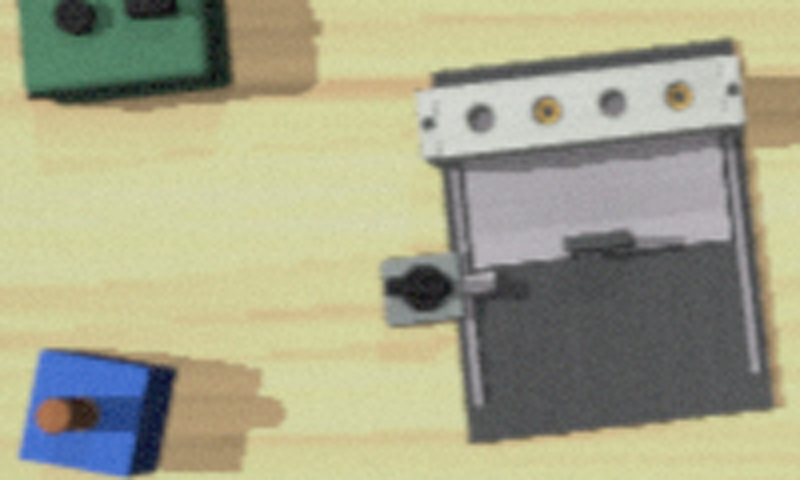

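View pics/c2.png

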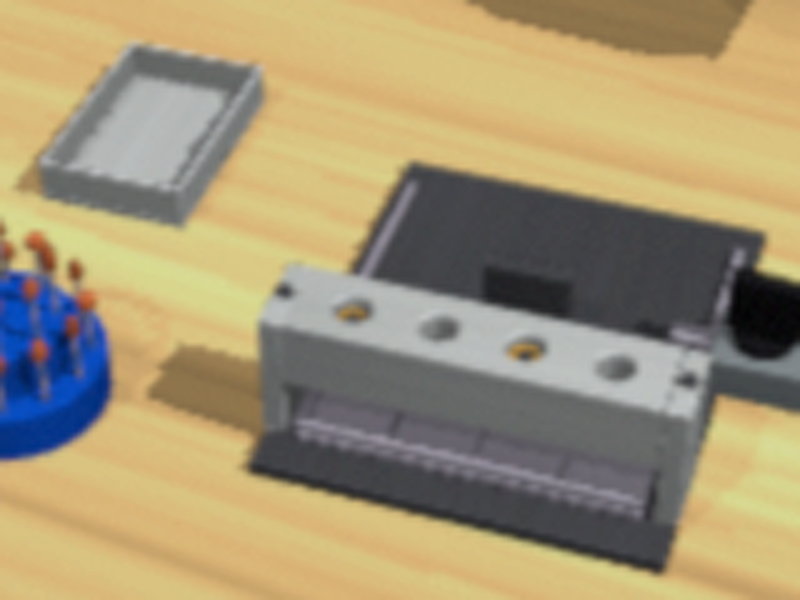

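Bushes (bronze) sit in bore2 (c1 546,110) and bore0 (680,96); bore1 and bore3 are empty. Drift handle top at c1 (54,416), knob at (425,287), tin corners clear in c2.

Run:
```python
from h import *
T=lambda x,y:(130+(x+.5)/4-.5,150+(y+.5)/4-.5)
S=lambda x,y:(250+(x+.5)/5-.5,150+(y+.5)/5-.5)
B={3:((481,118),(617,368)),2:((546,110),(527,349)),1:((613,103),(439,327)),0:((680,96),(353,311))}
P=[];Y=[]
for k,(a,b) in B.items():
    x,e=tri([('top0',*T(*a)),('scene0',*S(*b))]);q=atz('top0',*T(*a),80);print('bore',k,x,e,q,atz('scene0',*S(*b),80))
    P.append((q+atz('scene0',*S(*b),80))[:2]/2);Y.append([-63,-21,21,63][k])
P=np.array(P);Y=np.array(Y);c=P.mean(0);d=(P*Y[:,None]).sum(0)/(Y@Y);print('jig c',c,'len',np.hypot(*d),'yaw',np.degrees(np.arctan2(-d[0],d[1])))
y=d/np.hypot(*d);x=np.array([y[1],-y[0]])
print('knob pred',c-100*x+118*y,'obs',atz('top0',*T(425,287),64),'tab pred',c-84*x,'obs',atz('top0',*T(600,242),54))
print('drift top',atz('top0',*T(54,416),119),tri([('top0',*T(54,416)),('scene0',503,192)]),atz('scene0',503,192,119))
print('stand top corners',[atz('top0',*T(*p),64)[:2] for p in((42,350),(150,368),(130,475),(22,458))])
for p in((135,45),(265,67),(182,187),(42,160)):print('tin',atz('scene0',*S(*p),26)[:2])
for p in((360,213),(389,212),(395,260),(365,261)):print('tinT',atz('top0',*p,26)[:2])
```

```text
bore 3 [649.59867388  42.80076364  77.87230034] [np.float64(0.37), np.float64(0.37)] [649.19696847  42.86190415  80.        ] [651.92167449  43.1212501   80.        ]
bore 2 [654.74620225   1.34389205  77.84691791] [np.float64(0.72), np.float64(0.72)] [654.19083566   1.7950007   80.        ] [657.2189392   1.4942937  80.       ]
bore 1 [658.94667689 -41.04366979  78.81205278] [np.float64(0.59), np.float64(0.59)] [658.54842593 -40.58239933  80.        ] [660.37619674 -41.05846154  80.        ]
bore 0 [663.55798135 -83.29702706  76.69748186] [np.float64(0.43), np.float64(0.43)] [662.91021773 -83.00065899  80.        ] [667.00456795 -82.0330118   80.        ]
jig c [657.67097827 -19.67526038] len 1.0038399644700133 yaw 6.393834171614498
knob pred [545.15227276  86.45457007] obs [543.06453281  79.67598848  64.        ] tab pred [574.19346591 -29.02966739] obs [572.04724101 -30.81480175  54.        ]
drift top [463.77434946 293.51363259 119.        ] (array([464.03219406, 292.64469131, 116.41174884]), [np.float64(1.71), np.float64(1.71)]) [468.73046083 290.78740127 119.        ]
stand top corners [array([503.8788447 , 321.76539279]), array([492.29640148, 253.15924773]), array([425.1459173 , 264.18933264]), array([436.01145015, 332.45516385])]
tin [ 454.30782942 -330.71826036]
tin [ 442.30788248 -249.52896714]
tin [ 561.36046406 -237.91868794]
tin [ 572.66908072 -320.51766166]
tinT [ 565.62174323 -240.32053786]
tinT [ 568.03445299 -316.73488816]
tinT [ 442.51654729 -330.35016018]
tinT [ 440.19110375 -251.96527674]
```

Emit:
carry_out(
  targets=[
    [[0,0,0,6.2],[4,-2.75,0,0],[4,-2.75,0,0],[4,-2.75,0,0],[4,-2.75,0,0],[4,-2.75,0,0],[4,-2.75,0,0],[4,-2.75,0,0],[4,-2.75,0,0],[4,-2.75,0,0]],
  ],
  fingers=0.1,
  squeeze=80,
)

```text
clock: 1.4
tool_pos: [451.4, -249.0, 253.2]
orientation: [[0.994, 0.112, -0.0], [0.112, -0.994, 0.0], [-0.0, -0.0, -1.0]]
wrist_force: [0.2, -0.9, 1.1]
opening: 46.9
grasp_force: 0.0
```

Emit:
carry_out(
  targets=[
    [[0.74,-5.38,0,0],[0.74,-5.38,0,0],[0.74,-5.38,0,0],[0.74,-5.38,0,0],[0.74,-5.38,0,0],[0.74,-5.38,0,0],[0.74,-5.38,0,0],[0.74,-5.38,0,0],[0.74,-5.38,0,0],[0.74,-5.38,0,0],[0,0,0,0],[0,0,0,0]],
  ],
)

```text
clock: 2.9
tool_pos: [463.3, 292.4, 253.0]
orientation: [[0.994, 0.113, -0.001], [0.113, -0.994, -0.001], [-0.001, 0.0, -1.0]]
wrist_force: [-0.4, 0.4, -0.2]
opening: 46.9
grasp_force: 0.0
```

Run:
```python
from h import *
state();mv((464.3,292.9,97))
snap('wrist','w1')
print(proj('w1',(464.2,292.9,119)),proj('w1',(464.2,292.9,64)))
```

```text
clock 2.9
joint_positions [ 0.347  0.377  1.303 -0.     1.462  1.805]
tool_pos [463.299 292.371 253.023]
orientation [[0.9936312984902377, 0.11267850529715939, -0.0006301623618260435], [0.11267817572030721, -0.9936313910048367, -0.0005362146372157738], [-0.00068656896798009, 0.00046179410090799964, -0.9999996576845716]]
wrist_force [-0.401  0.38  -0.207]
opening 46.928995228019666
grasp_force 0.0
shift cm [ 0.12 -0.05 15.6 ]
[314.6 191.3] [314.8 177.6]
```

View pics/w1.png

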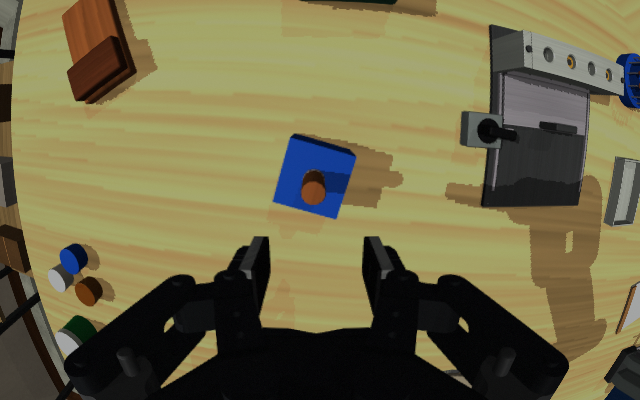

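The drift top appears at (314,191), exactly as predicted. Descend and grip.

Emit:
carry_out(
  targets=[
    [[0.12,0,4,0],[0,0,4,0],[0,0,3.5,0],[0,0,2.1,0],[0,0,2,0],[0,0,0,0],[0,0,0,0]],
  ],
)

```text
clock: 3.82
tool_pos: [465.2, 292.3, 98.3]
orientation: [[0.994, 0.111, 0.001], [0.111, -0.994, 0.0], [0.001, -0.0, -1.0]]
wrist_force: [-0.7, 0.5, -0.2]
opening: 47.1
grasp_force: 0.0
```

Emit:
carry_out(
  targets=[
    [[0,0,0,0],[0,0,0,0],[0,0,0,0],[0,0,0,0],[0,0,0,0],[0,0,0,0],[0,0,0,0],[0,0,0,0]],
  ],
  fingers=-1,
)

```text
clock: 4.82
tool_pos: [465.0, 292.8, 98.4]
orientation: [[0.994, 0.113, 0.002], [0.113, -0.994, 0.0], [0.002, -0.0, -1.0]]
wrist_force: [-0.4, -1.2, 6.9]
opening: 19.9
grasp_force: 77.8
```

Emit:
carry_out(
  targets=[
    [[0,0,-1,0],[0,0,-2,0],[0,0,-3,0],[0,0,-3,0],[0,0,-2,0],[0,0,0,0]],
  ],
)

```text
clock: 5.58
tool_pos: [465.0, 293.0, 208.8]
orientation: [[0.994, 0.112, 0.003], [0.112, -0.994, 0.001], [0.003, -0.001, -1.0]]
wrist_force: [-0.0, -0.6, -1.5]
opening: 20.2
grasp_force: 78.1
```

Emit:
carry_out(
  targets=[
    [[0.96,2,0,0],[2,3.89,0,0],[2,3.89,0,0],[2,3.89,0,0],[2,3.89,0,0],[2,3.89,0,0],[2,3.89,0,0],[1.7,3.7,0,0],[1,2,0,0],[0,0,0,0],[0,0,0,0]],
  ],
)

```text
clock: 6.95
tool_pos: [654.5, 2.7, 206.6]
orientation: [[0.994, 0.113, -0.002], [0.113, -0.994, 0.001], [-0.002, -0.001, -1.0]]
wrist_force: [-0.4, 0.1, -1.1]
opening: 20.3
grasp_force: 78.3
```

Run:
```python
from h import *
state();mv((655.4,1.5,200))
s=snap('wrist','w2');snap('top','t2');snap('scene','s2')
tp=np.array(env.read_state()['tool_pos']);Rz=np.array(env.read_state()['orientation'])[:,2]
print('tip pred wrist',proj('w2',tp+Rz*92.4),'scene',proj('s2',tp+Rz*92.4))
for k,y in enumerate((-63,-21,21,63)):
    p=np.array([657.7,-19.7,80])+y*np.array([-.111,.9938,0]);print(k,proj('w2',p),proj('s2',p))
im=s['color'][:,:,::-1]
a=cv2.resize(im[60:210,200:400],(800,600),interpolation=cv2.INTER_CUBIC);cv2.imwrite('pics/c3.png',cv2.convertScaleAbs(a,alpha=1.6))
```

```text
clock 6.95
joint_positions [-0.176  0.6    1.053  0.     1.49   1.281]
tool_pos [654.54    2.734 206.579]
orientation [[0.993608070779747, 0.11287370019327651, -0.001590435797996114], [0.11287467703313621, -0.9936090869536064, 0.0005381522887990527], [-0.0015195282210009528, -0.0007142323845000637, -0.9999985904520499]]
wrist_force [-0.426  0.141 -1.079]
opening 20.342770545600356
grasp_force 78.30492854118347
shift cm [0.07 0.13 0.66]
tip pred wrist [314.9 207.3] scene [356.6 207.4]
0 [415.2 194.3] [320.5 211.2]
1 [367.5 194.1] [337.7 215. ]
2 [317.3 193.9] [355.2 218.9]
3 [267.  193.7] [373.1 222.8]
```

View pics/c3.png

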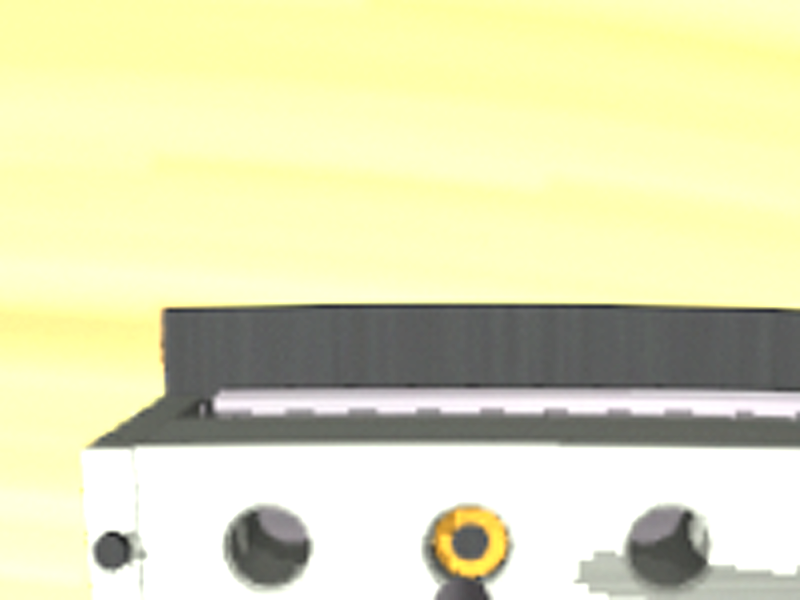

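Bore2 mouth at crop (469,543), drift tip edge at (463,580): x estimate is ~1.3 mm smaller, agreeing with the top camera (654.2, 1.8). Correct, go to just above the mouth.

Emit:
carry_out(
  targets=[
    [[-0.05,0.08,1,0],[0,0,1,0],[0,0,0.7,0],[0,0,0,0],[0,0,0,0]],
  ],
)

```text
clock: 7.72
tool_pos: [654.9, 1.1, 180.6]
orientation: [[0.994, 0.112, 0.0], [0.112, -0.994, -0.0], [0.0, 0.0, -1.0]]
wrist_force: [0.4, 0.3, -0.3]
opening: 20.2
grasp_force: 78.3
```

Run:
```python
from h import *
state()
s=snap('wrist','w3')
tp=np.array(env.read_state()['tool_pos']);Rz=np.array(env.read_state()['orientation'])[:,2]
print('tip pred wrist',proj('w3',tp+Rz*92.4),'bore2 pred',proj('w3',(654.15,1.8,80)))
im=s['color'][:,:,::-1]
a=cv2.resize(im[150:270,240:400],(800,600),interpolation=cv2.INTER_CUBIC);cv2.imwrite('pics/c4.png',cv2.convertScaleAbs(a,alpha=1.6))
```

```text
clock 7.725
joint_positions [-0.179  0.619  1.094 -0.     1.428  1.279]
tool_pos [654.86    1.058 180.57 ]
orientation [[0.9936737782579415, 0.11230402049945248, 0.00047893866614662347], [0.11230408564401828, -0.9936738800855073, -0.00011128105846358195], [0.0004634115324419715, 0.00016436383879321525, -0.9999998791171326]]
wrist_force [ 0.361  0.325 -0.325]
opening 20.19054135768181
grasp_force 78.30429553985596
tip pred wrist [315.1 207.4] bore2 pred [314.  204.9]
```

View pics/c4.png

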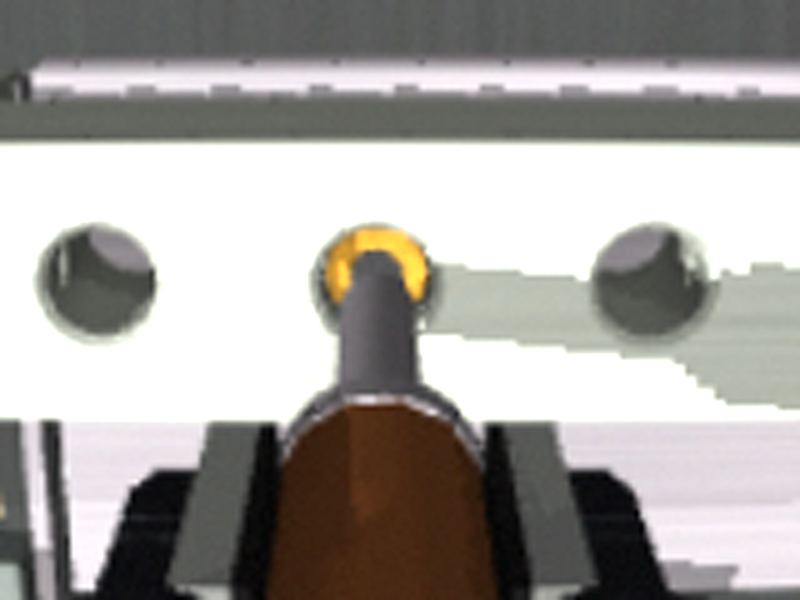

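Bore2 centre at crop (377,284), tip centre ≈(378,285); allowing for parallax the tip is about 1.5–2 mm too far in +x. Correct and drive down.

Emit:
carry_out(
  targets=[
    [[-0.15,0,0,0],[0,0,0.5,0],[0,0,0.5,0],[0,0,0.5,0],[0,0,0,0]],
  ],
)

```text
clock: 8.4
tool_pos: [653.2, 0.9, 165.1]
orientation: [[0.994, 0.112, -0.0], [0.112, -0.994, 0.0], [-0.0, -0.0, -1.0]]
wrist_force: [0.7, 0.1, -0.2]
opening: 20.4
grasp_force: 78.8
```

Emit:
carry_out(
  targets=[
    [[0,0,0.3,0],[0,0,0.3,0],[0,0,0.3,0],[0,0,0.3,0]],
  ],
)

```text
clock: 8.9
tool_pos: [653.8, 0.9, 155.1]
orientation: [[0.994, 0.112, 0.003], [0.112, -0.994, -0.0], [0.003, 0.001, -1.0]]
wrist_force: [-1.5, 0.2, 9.7]
opening: 20.2
grasp_force: 79.3
```

Emit:
carry_out(
  targets=[
    [[0,0,0.3,0],[0,0,0.3,0],[0,0,0.3,0],[0,0,0.3,0],[0,0,0.2,0],[0,0,0,0]],
  ],
)

```text
clock: 9.65
tool_pos: [653.2, 1.0, 139.0]
orientation: [[0.994, 0.112, -0.001], [0.112, -0.994, 0.0], [-0.001, -0.0, -1.0]]
wrist_force: [-0.4, 0.5, -0.7]
opening: 20.5
grasp_force: 78.9
```

Emit:
carry_out(
  targets=[
    [[0,0,-1,0],[0,0,-2,0],[0,0,-2,0],[0,2.8,0,0],[0,2.8,0,0],[0,2.8,0,0],[0,0,0,0],[0,0,0.8,0],[0,0,0,0],[0,0,0,0]],
  ],
)

```text
clock: 10.9
tool_pos: [662.7, -81.8, 181.4]
orientation: [[0.994, 0.113, -0.0], [0.113, -0.994, 0.0], [-0.0, -0.0, -1.0]]
wrist_force: [-0.2, -0.9, -1.4]
opening: 20.5
grasp_force: 78.8
```

Run:
```python
from h import *
state()
s=snap('wrist','w4')
im=s['color'][:,:,::-1]
a=cv2.resize(im[150:270,240:400],(800,600),interpolation=cv2.INTER_CUBIC);cv2.imwrite('pics/c5.png',cv2.convertScaleAbs(a,alpha=1.6))
```

```text
clock 10.9
joint_positions [-0.3    0.641  1.048  0.     1.452  1.158]
tool_pos [662.663 -81.792 181.39 ]
orientation [[0.9935688064783451, 0.11322994967515311, -7.273073174586857e-05], [0.11322995713991402, -0.9935688023813636, 0.00010835384728791532], [-5.999408536150292e-05, -0.00011589230036550078, -0.9999999914848422]]
wrist_force [-0.191 -0.854 -1.362]
opening 20.48434497703039
grasp_force 78.84510040283203
```

View pics/c5.png

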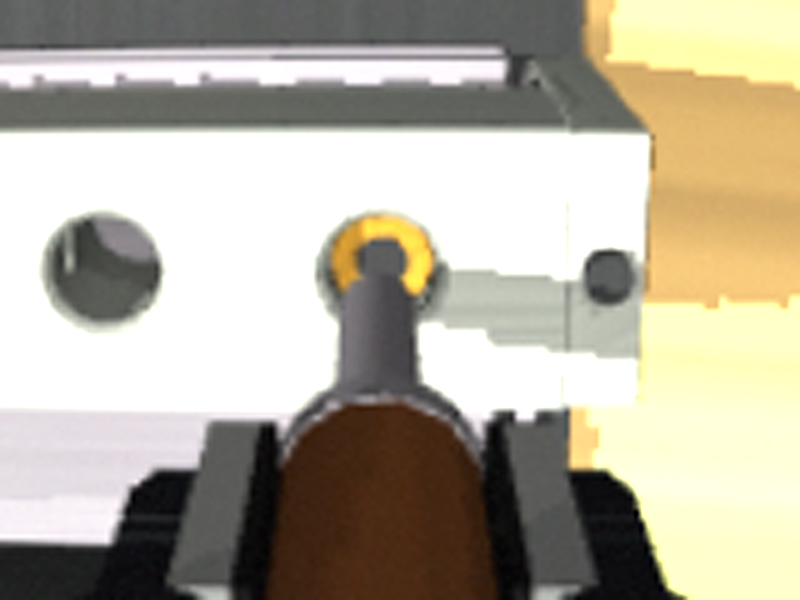

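Bore0 centre at crop (382,270), rod at u≈378: same relation as in the successful bore2 drive, with a 0.6 mm sideways correction.

Emit:
carry_out(
  targets=[
    [[0.08,0.06,0,0],[0,0,0.5,0],[0,0,0.5,0],[0,0,0.5,0],[0,0,0,0]],
  ],
)

```text
clock: 11.58
tool_pos: [663.4, -83.0, 165.9]
orientation: [[0.994, 0.112, -0.001], [0.112, -0.994, 0.0], [-0.001, -0.0, -1.0]]
wrist_force: [0.3, -0.1, -1.1]
opening: 20.3
grasp_force: 78.8
```

Emit:
carry_out(
  targets=[
    [[0,0,0.3,0],[0,0,0.3,0],[0,0,0.3,0],[0,0,0.3,0]],
  ],
)

```text
clock: 12.08
tool_pos: [664.3, -83.1, 156.4]
orientation: [[0.994, 0.112, 0.004], [0.112, -0.994, -0.001], [0.004, 0.001, -1.0]]
wrist_force: [-0.5, 0.1, 8.4]
opening: 20.3
grasp_force: 79.3
```

Emit:
carry_out(
  targets=[
    [[0,0,0.3,0],[0,0,0.3,0],[0,0,0.3,0],[0,0,0.3,0],[0,0,0.2,0],[0,0,0,0]],
  ],
)

```text
clock: 12.82
tool_pos: [663.4, -83.1, 140.0]
orientation: [[0.994, 0.112, -0.001], [0.112, -0.994, 0.0], [-0.001, -0.0, -1.0]]
wrist_force: [-0.2, -0.4, -1.0]
opening: 20.2
grasp_force: 79.0
```

Emit:
carry_out(
  targets=[
    [[0,0,-1,0],[0,0,-2,0],[0,0,-2,0],[0,0,-1.5,0],[-0.75,-1.96,0,0],[-1.6,-4,0,0],[-1.6,-4,0,0],[-1.6,-4,0,0],[-1.6,-4,0,0],[-1.6,-4,0,0],[-1.6,-4,0,0],[-1.6,-4,0,0]],
  ],
)

```text
clock: 14.32
tool_pos: [510.4, 202.4, 205.9]
orientation: [[0.994, 0.112, 0.001], [0.112, -0.994, 0.0], [0.001, -0.0, -1.0]]
wrist_force: [-0.5, 0.5, -1.0]
opening: 20.7
grasp_force: 79.0
```

Emit:
carry_out(
  targets=[
    [[-1.6,-4,0,0],[-1.55,-4,0,0],[-0.8,-1.6,0,0],[0,0,0,0],[0,0,0,0]],
  ],
)

```text
clock: 14.95
tool_pos: [461.8, 291.3, 205.4]
orientation: [[0.994, 0.111, 0.0], [0.111, -0.994, -0.0], [0.0, 0.0, -1.0]]
wrist_force: [0.1, -0.7, -0.9]
opening: 20.6
grasp_force: 78.9
```

Run:
```python
from h import *
state();mv((465.0,292.8,175))
s=snap('wrist','w5');q=snap('scene','s5')
im=s['color'][:,:,::-1];sc=q['color'][:,:,::-1]
a=cv2.resize(im[150:270,240:400],(480,360),interpolation=cv2.INTER_CUBIC)
b=cv2.resize(sc[190:270,295:415],(540,360)[0:2],interpolation=cv2.INTER_CUBIC)[:, :320]
cv2.imwrite('pics/c6.png',cv2.convertScaleAbs(np.hstack([a,b]),alpha=1.6))
tp=np.array(env.read_state()['tool_pos']);print(proj('w5',(464.3,292.9,64)),proj('w5',tp-[0,0,92.4]))
```

```text
clock 14.95
joint_positions [ 0.346  0.413  1.391 -0.     1.338  1.805]
tool_pos [461.812 291.254 205.425]
orientation [[0.9937896102072241, 0.1112747707028806, 0.00036884847158382783], [0.11127487915915893, -0.9937896248399138, -0.000287799683635205], [0.00033453294039325384, 0.00032705590452110437, -0.9999998905610675]]
wrist_force [ 0.089 -0.675 -0.9  ]
opening 20.617104777690937
grasp_force 78.88343095779419
shift cm [ 0.33 -0.12  3.04]
[313.6 187.5] [315.1 207.4]
```

View pics/c6.png

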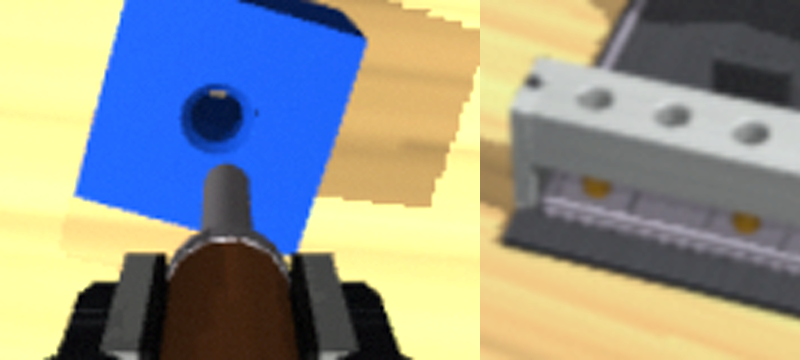

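Left: hole centre at (215,117), rod tip ≈(226,186) in the crop; right: both bushes lie under bore0 and bore2 on the tray, and all visible bores are open. Move over the hole and lower to just above it.

Emit:
carry_out(
  targets=[
    [[0.37,-0.21,1.5,0],[0,0,1.5,0],[0,0,0.9,0],[0,0,0,0],[0,0,0,0],[0,0,0,0]],
  ],
)

```text
clock: 15.8
tool_pos: [464.7, 294.8, 166.8]
orientation: [[0.994, 0.112, 0.001], [0.112, -0.994, 0.0], [0.001, -0.0, -1.0]]
wrist_force: [-0.3, 1.5, -0.3]
opening: 20.0
grasp_force: 78.9
```

Run:
```python
from h import *
state()
s=snap('wrist','w6')
im=s['color'][:,:,::-1]
a=cv2.resize(im[150:270,240:400],(800,600),interpolation=cv2.INTER_CUBIC)
cv2.imwrite('pics/c7.png',cv2.convertScaleAbs(a,alpha=2))
tp=np.array(env.read_state()['tool_pos']);print(proj('w6',tp-[2.2,0,99]),proj('w6',tp-[2.2,0,92.4]))
```

```text
clock 15.8
joint_positions [0.35  0.458 1.437 0.    1.245 1.808]
tool_pos [464.671 294.788 166.806]
orientation [[0.9936584897552196, 0.11243646356296955, 0.0009205426817825655], [0.1124361709956805, -0.9936588826676739, 0.00036379590436351646], [0.0009556093375733001, -0.000257986594531275, -0.9999995101267353]]
wrist_force [-0.336  1.479 -0.267]
opening 19.97377007564126
grasp_force 78.88354182243347
[314.8 207.6] [314.8 210.4]
```

View pics/c7.png

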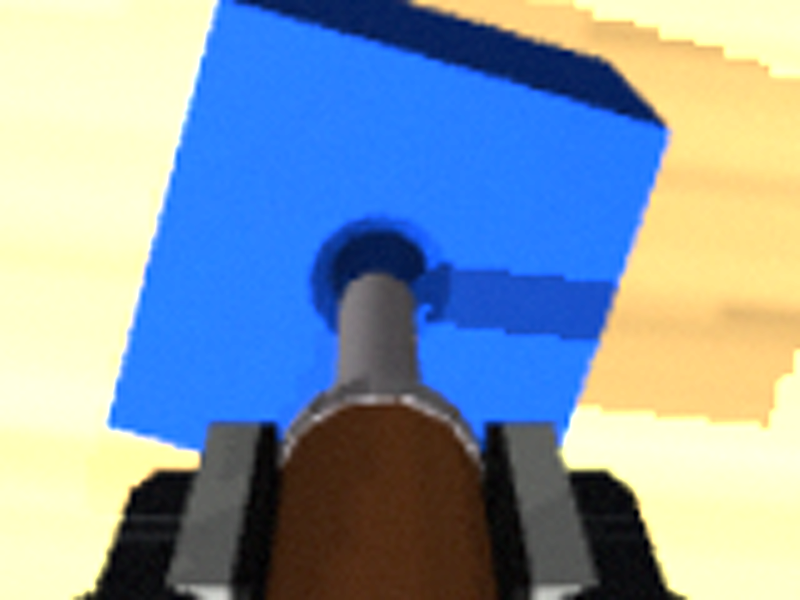

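Chamfer mouth centre at (377,280), tip ≈(377,310) which goes to ≈288 on lowering: +1 mm in x, then insert.

Emit:
carry_out(
  targets=[
    [[0.1,0,0.5,0],[0,0,1,0],[0,0,1,0],[0,0,1,0],[0,0,0,0]],
  ],
)

```text
clock: 16.48
tool_pos: [465.2, 294.7, 130.3]
orientation: [[0.994, 0.112, -0.002], [0.112, -0.994, -0.001], [-0.002, 0.0, -1.0]]
wrist_force: [0.7, 0.3, -1.2]
opening: 20.5
grasp_force: 78.9
```

Emit:
carry_out(
  targets=[
    [[0,0,1,0],[0,0,1,0],[0,0,0.7,0],[0,0,0.2,0],[0,0,0.1,0],[0,0,0,0]],
  ],
)

```text
clock: 17.23
tool_pos: [465.6, 294.8, 101.5]
orientation: [[0.994, 0.112, 0.0], [0.112, -0.994, 0.0], [0.0, -0.0, -1.0]]
wrist_force: [0.9, 0.0, -1.5]
opening: 20.0
grasp_force: 78.9
```

Emit:
carry_out(
  targets=[
    [[0,0,0,0],[0,0,0,0],[0,0,0,0],[0,0,0,0],[0,0,-2,0],[0,0,-4,0],[0,0,-4,0],[0,0,-4,0],[0,0,0,0]],
  ],
  fingers=0.1,
)

```text
clock: 18.35
tool_pos: [466.4, 295.2, 244.3]
orientation: [[0.994, 0.112, 0.006], [0.112, -0.994, 0.002], [0.006, -0.001, -1.0]]
wrist_force: [-0.9, -0.4, -0.6]
opening: 47.0
grasp_force: 0.0
```

Run:
```python
from h import *
state()
snap('wrist','w7');snap('scene','s7')
x,y=np.array([.9938,.1114]),np.array([-.1114,.9938]);c=np.array([656.5,-19.5])
k=c-100*x+118*y;print('knob',k);mv((*k,200));print('tab',c-84*x)
print(proj('w7',(464.3,293.5,119)))
w=cv2.imread('pics/w7.png')[100:300,200:440];s=cv2.imread('pics/s7.png')[170:250,440:540]
cv2.imwrite('pics/c8.png',cv2.convertScaleAbs(np.hstack([cv2.resize(w,(480,400)),cv2.resize(s,(320,256)) if 0 else cv2.copyMakeBorder(cv2.resize(s,(320,256),interpolation=cv2.INTER_CUBIC),0,144,0,0,0)]),alpha=1.6))
```

```text
clock 18.35
joint_positions [0.35  0.388 1.312 0.    1.435 1.808]
tool_pos [466.369 295.17  244.304]
orientation [[0.9936416848470286, 0.11243339807881282, 0.005910425603076083], [0.11242234045944871, -0.9936581402952149, 0.002172001536597094], [0.0061171480264978215, -0.0014937273869054133, -0.9999801744427314]]
wrist_force [-0.943 -0.366 -0.602]
opening 46.97310206267901
grasp_force 0.0
knob [543.975  86.628]
shift cm [ 5.48 21.56  4.1 ]
tab [573.021 -28.858]
[317.1 198.8]
```

View pics/c8.png

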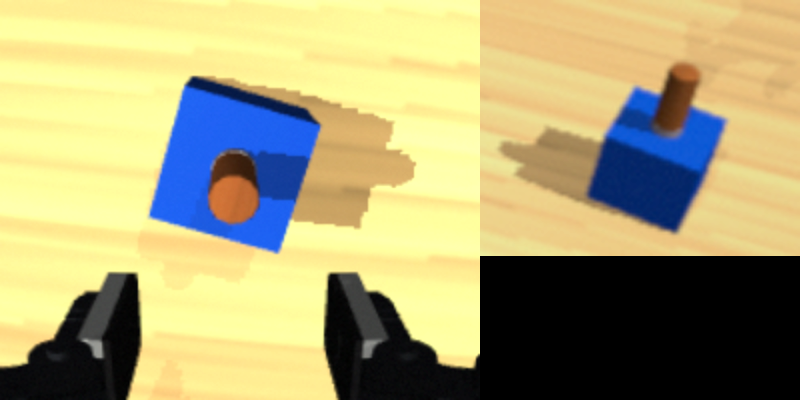

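Drift seated upright in the stand in both views (handle top at (233,200) left, upright at right). Next: turn to the knob's orientation and go over it.

Emit:
carry_out(
  targets=[
    [[0,0,0,-10],[0,0,0,-10],[0,0,0,-10],[0,0,0,-10],[0,0,0,-10],[0,0,0,-10],[0,0,0,-10],[0,0,0,-10],[0,0,0,-10],[0,0,0,0]],
  ],
)

```text
clock: 19.7
tool_pos: [465.2, 294.7, 240.0]
orientation: [[-0.111, 0.994, -0.002], [0.994, 0.111, -0.001], [-0.001, -0.002, -1.0]]
wrist_force: [-0.6, 0.2, 0.2]
opening: 47.0
grasp_force: 0.0
```

Emit:
carry_out(
  targets=[
    [[-3.6,0.9,0,0],[-3.6,0.9,0,0],[-3.6,0.9,0,0],[-3.6,0.9,0,0],[-3.6,0.9,0,0],[-3.6,0.9,0,0],[0,0,3,0],[0,0,3,0],[0,0,0,0],[0,0,0,0]],
  ],
)

```text
clock: 20.95
tool_pos: [543.9, 86.3, 182.2]
orientation: [[-0.111, 0.994, 0.001], [0.994, 0.111, -0.0], [-0.0, 0.001, -1.0]]
wrist_force: [-0.2, -0.6, -0.2]
opening: 46.9
grasp_force: 0.0
```

Run:
```python
from h import *
state();mv((544,86.6,58))
s=snap('wrist','w8');snap('top','t8');snap('scene','s8')
print(proj('w8',(544,86.6,64)))
e=np.array([-.1114,.9938])
print('bar ends',[proj('w8',(544+k*20*e[0],86.6+k*20*e[1],64)) for k in(-1,1)])
a=cv2.resize(s['color'][80:280,160:426][:,:,::-1],(798,600),interpolation=cv2.INTER_CUBIC)
cv2.imwrite('pics/c9.png',cv2.convertScaleAbs(a,alpha=2))
```

```text
clock 20.95
joint_positions [-0.058  0.443  1.414  0.     1.284 -0.169]
tool_pos [543.858  86.294 182.192]
orientation [[-0.11086447124344295, 0.9938349069262692, 0.0011165978532256219], [0.9938355167334879, 0.11086460989609817, -6.286228619525125e-05], [-0.00018626591975871024, 0.0011027454103238131, -0.999999374628588]]
wrist_force [-0.195 -0.59  -0.179]
opening 46.89042343062007
grasp_force 0.0
shift cm [ 0.03  0.   12.42]
[316.8 197.8]
bar ends [array([316.8, 221.2]), array([316.9, 173.3])]
```

View pics/c9.png

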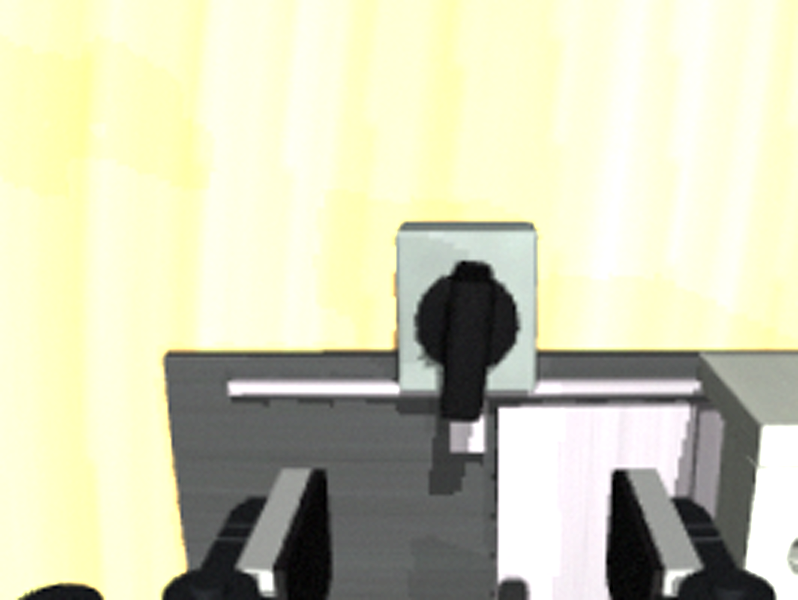

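Knob bar runs along jig y at about u=462–470 in the crop (≈2 mm to −x of prediction); its near end matches. Correct and grip.

Emit:
carry_out(
  targets=[
    [[0,-0.15,3,0],[0,0,4,0],[0,0,3.4,0],[0,0,2,0],[0,0,0,0],[0,0,0,0]],
  ],
)

```text
clock: 21.85
tool_pos: [542.6, 86.1, 58.6]
orientation: [[-0.112, 0.994, 0.002], [0.994, 0.112, -0.0], [-0.0, 0.002, -1.0]]
wrist_force: [0.7, 0.2, 0.3]
opening: 46.8
grasp_force: 0.0
```

Emit:
carry_out(
  targets=[
    [[0,0,0,0],[0,0,0,0],[0,0,0,0],[0,0,0,0],[0,0,0,0],[0,0,0,0],[0,0,0,0],[0,0,0,0]],
  ],
  fingers=-1,
  squeeze=50,
)

```text
clock: 22.85
tool_pos: [543.3, 86.2, 58.4]
orientation: [[-0.112, 0.994, 0.004], [0.994, 0.112, 0.0], [-0.0, 0.004, -1.0]]
wrist_force: [5.6, 2.8, 5.6]
opening: 11.2
grasp_force: 54.4
```

Gripped the bar (11 mm). Turn clockwise.

Emit:
carry_out(
  targets=[
    [[0,0,0,5],[0,0,0,9],[0,0,0,9],[0,0,0,9],[0,0,0,9],[0,0,0,9],[0,0,0,9],[0,0,0,9],[0,0,0,9],[0,0,0,8],[0,0,0,0],[0,0,0,0]],
  ],
)

```text
clock: 24.35
tool_pos: [542.7, 86.6, 58.4]
orientation: [[0.98, 0.198, 0.003], [0.198, -0.98, 0.001], [0.003, -0.0, -1.0]]
wrist_force: [2.4, 4.7, 6.9]
opening: 11.1
grasp_force: 54.7
```

Emit:
carry_out(
  targets=[
    [[0,0,0,0],[0,0,0,0],[0,0,0,0],[0,0,-2,0],[0,0,-3,0],[0,0,-3,0],[0,0,0,5],[0.55,3.93,0,0],[0.55,3.93,0,0],[0.55,3.93,0,0],[0,0,0,0],[0,0,0,0]],
  ],
  fingers=0.6,
)

```text
clock: 25.85
tool_pos: [571.2, -28.8, 137.1]
orientation: [[0.994, 0.112, -0.001], [0.112, -0.994, 0.0], [-0.001, -0.0, -1.0]]
wrist_force: [-0.1, 0.5, 0.0]
opening: 68.5
grasp_force: 0.0
```

Run:
```python
from h import *
state();mv((572,-28.9,47))
s=snap('wrist','w9');snap('top','t9')
c=np.array([656,-19.5]);x,y=np.array([.9938,.1114]),np.array([-.1114,.9938])
for dx,dy in((-89,-22),(-89,22),(-79,22),(-79,-22)):
    p=c+dx*x+dy*y;print(proj('w9',(*p,54)),proj('t9',(*p,54)))
a=s['color'][:,:,::-1][60:210,215:415]
b=cv2.imread('pics/t9.png')[160:240,210:330]
cv2.imwrite('pics/c10.png',cv2.convertScaleAbs(np.vstack([cv2.resize(a,(400,300),interpolation=cv2.INTER_CUBIC),cv2.resize(b,(400,267),interpolation=cv2.INTER_CUBIC)]),alpha=1.8))
```

```text
clock 25.85
joint_positions [-0.257  0.526  1.412  0.     1.204  1.201]
tool_pos [571.229 -28.84  137.087]
orientation [[0.9936859120508267, 0.11219437353751674, -0.0008548322883191555], [0.11219473221850927, -0.9936861651539983, 0.00038372380396672646], [-0.0008063833666321758, -0.0004772086177999738, -0.9999995610088043]]
wrist_force [-0.09   0.473  0.024]
opening 68.50945377179158
grasp_force 0.0
shift cm [0.08 0.02 9.01]
[346.8 216.4] [287.6 210.9]
[283.9 216.3] [270.6 212.8]
[283.5 202.6] [270.1 209. ]
[347.3 202.8] [287.2 207. ]
```

View pics/c10.png

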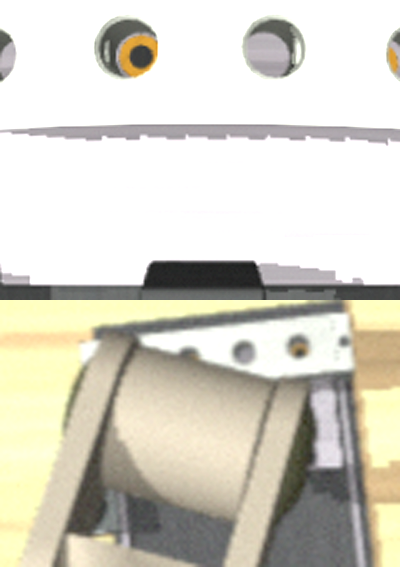

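Bushes stand upright under bores 2 and 0; the tab is centred at u≈317 (crop 205), as predicted. Grip the tab.

Emit:
carry_out(
  targets=[
    [[0.08,0.05,3,0],[0,0,3,0],[0,0,2,0],[0,0,1,0],[0,0,0,0]],
  ],
)

```text
clock: 26.58
tool_pos: [572.3, -29.1, 47.2]
orientation: [[0.994, 0.113, -0.001], [0.113, -0.994, 0.0], [-0.001, -0.0, -1.0]]
wrist_force: [0.2, 0.2, 0.4]
opening: 68.3
grasp_force: 0.0
```

Emit:
carry_out(
  targets=[
    [[0,0,0,0],[0,0,0,0],[0,0,0,0],[0,0,0,0],[0,0,0,0],[0,0,0,0]],
  ],
  fingers=-1,
  squeeze=50,
)

```text
clock: 27.32
tool_pos: [572.7, -28.7, 48.6]
orientation: [[0.994, 0.112, 0.002], [0.112, -0.994, 0.001], [0.002, -0.001, -1.0]]
wrist_force: [-1.8, 5.3, 5.6]
opening: 42.9
grasp_force: 50.8
```

Emit:
carry_out(
  targets=[
    [[-0.4,0,0,0],[-0.8,0,0,0],[-1.1,0,0,0],[-1.1,0,0,0],[-1.1,0,0,0],[-1.1,0,0,0],[-1.1,0,0,0],[-1.1,0,0,0],[-1.1,0,0,0],[-1,0,0,0],[-0.6,0,0,0],[-0.2,0,0,0]],
  ],
)

```text
clock: 28.82
tool_pos: [466.4, -40.8, 48.6]
orientation: [[0.994, 0.112, 0.002], [0.112, -0.994, 0.001], [0.002, -0.001, -1.0]]
wrist_force: [0.2, 7.8, 7.3]
opening: 42.9
grasp_force: 51.1
```

Emit:
carry_out(
  targets=[
    [[0,0,0,0],[0,0,0,0]],
  ],
)

```text
clock: 29.08
tool_pos: [466.2, -40.8, 48.6]
orientation: [[0.994, 0.112, 0.001], [0.112, -0.994, 0.001], [0.001, -0.001, -1.0]]
wrist_force: [-2.3, 7.0, 9.7]
opening: 42.8
grasp_force: 51.3
```

Emit:
carry_out(
  targets=[
    [[0,0,0,0],[0,0,0,0],[0,0,0,0],[0,0,-1,0],[0,0,-3,0],[0,0,-4,0],[0,0,-4,0],[0,0,0,0],[0,0,0,0]],
  ],
  fingers=0.6,
)

```text
clock: 30.2
tool_pos: [465.7, -41.5, 167.1]
orientation: [[0.994, 0.112, -0.001], [0.112, -0.994, 0.0], [-0.001, -0.0, -1.0]]
wrist_force: [0.1, -0.5, -0.4]
opening: 68.4
grasp_force: 0.0
```

```bash
cat >> h.py <<'E'
def bronze(f,lo=(10,120,60),hi=(28,255,255)):
    hsv=cv2.cvtColor(np.load('pics/'+f+'.npz')['color'],cv2.COLOR_RGB2HSV)
    m=cv2.inRange(hsv,np.array(lo),np.array(hi));n,l,st,c=cv2.connectedComponentsWithStats(m)
    return [(st[i].tolist(),c[i].round(1).tolist()) for i in range(1,n) if st[i][4]>25]
E
python3 - <<'E'
from h import *
state()
s=snap('wrist','w10')
for b in((547.3,-10.6),(556.7,-94)):print('exp',proj('w10',(*b,38)),proj('w10',(*b,14)))
for k in bronze('w10'):print(k,atz('w10',*k[1],38))
a=s['color'][:,:,::-1].copy()
cv2.imwrite('pics/c11.png',cv2.convertScaleAbs(a,alpha=1.3))
E
```

```text
clock 30.2
joint_positions [-0.343  0.329  1.658  0.     1.156  1.115]
tool_pos [465.743 -41.533 167.083]
orientation [[0.9936795321680639, 0.11225279211317002, -0.0005459057202909581], [0.11225292939395672, -0.9936796405490211, 0.00022759798683914795], [-0.0005169068904103023, -0.0002874389773602805, -0.9999998250930352]]
wrist_force [ 0.052 -0.482 -0.427]
opening 68.35204964679863
grasp_force 0.0
exp [288.2  91.5] [290.6  93.2]
exp [392.4  93.5] [385.9  94.9]
([29, 0, 39, 13, 166], [44.7, 4.8]) [648.547 280.723  38.   ]
([424, 0, 214, 103, 3231], [500.9, 27.5]) [ 640.766 -190.705   38.   ]
([0, 4, 17, 12, 79], [6.9, 10.0]) [660.86  369.533  38.   ]
([574, 7, 12, 8, 33], [578.4, 10.6]) [ 701.83  -298.644   38.   ]
([620, 14, 20, 17, 140], [632.5, 22.9]) [ 738.099 -416.851   38.   ]
([574, 22, 13, 14, 71], [581.3, 28.4]) [ 681.586 -302.951   38.   ]
([579, 62, 12, 10, 32], [584.0, 65.9]) [ 639.415 -308.876   38.   ]
([407, 68, 207, 286, 12026], [533.5, 249.8]) [ 430.869 -284.253   38.   ]
([592, 72, 24, 15, 46], [605.5, 79.5]) [ 637.435 -351.615   38.   ]
([279, 83, 20, 19, 225], [28
[... 879 characters left out ...]
) [328.549 -15.861  38.   ]
([568, 321, 18, 39, 214], [575.8, 339.8]) [ 281.423 -466.776   38.   ]
([16, 342, 32, 17, 42], [30.9, 349.9]) [121.354 433.64   38.   ]
([0, 344, 33, 21, 69], [14.8, 353.5]) [ 72.336 517.543  38.   ]
([16, 350, 37, 22, 86], [36.8, 361.3]) [ 92.214 432.472  38.   ]
([187, 351, 15, 6, 49], [194.9, 353.0]) [258.967  76.446  38.   ]
([435, 357, 49, 32, 737], [461.8, 372.0]) [ 252.46  -255.177   38.   ]
([184, 358, 20, 7, 88], [194.1, 360.5]) [244.83   79.112  38.   ]
([578, 369, 36, 24, 158], [597.6, 382.2]) [ 130.279 -673.761   38.   ]
([146, 372, 34, 25, 389], [160.1, 381.6]) [181.195 137.537  38.   ]
([7, 393, 16, 7, 38], [14.6, 396.0]) [-170.169  686.053   38.   ]
```

View pics/c11.png

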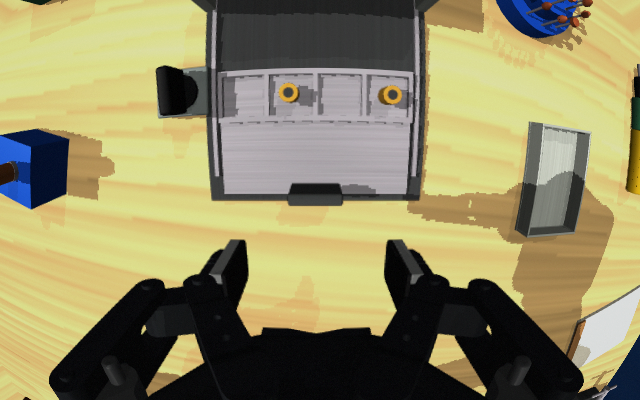

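Both bushes stand upright in their pockets, at (288,92) and (392,95) in the wrist picture; the tin is at (517–591,123–237). Positions fit the expected ones within 2 mm. Go for bush2.

Emit:
carry_out(
  targets=[
    [[2.8,-0.72,0,0],[2.8,-0.72,0,0],[2.8,-0.72,0,0],[0,0,3,0],[0,0,3,0],[0,0,2,0],[0,0,0,0],[0,0,0,0]],
  ],
  fingers=0,
)

```text
clock: 31.25
tool_pos: [547.3, -10.8, 87.6]
orientation: [[0.994, 0.112, 0.0], [0.112, -0.994, -0.0], [0.0, 0.0, -1.0]]
wrist_force: [0.3, -0.6, -0.6]
opening: 42.9
grasp_force: 0.0
```

Run:
```python
from h import *
state();mv((546.8,-10.7,43.5))
snap('wrist','w11');snap('top','t11');snap('scene','s11')
for k in bronze('w11'):
    if 200<k[1][0]<450 and 100<k[1][1]<260: print(k,atz('w11',*k[1],38))
print(tri([('w10',288.3,92.1)]) if 0 else proj('w11',(546.8,-10.7,38)))
print('bush0',atz('w10',392.5,95,38))
for p in((528,122),(591,130),(575,235),(517,237)):print('tin w',atz('w10',*p,26)[:2])
```

```text
clock 31.25
joint_positions [-0.236  0.553  1.54  -0.     1.049  1.222]
tool_pos [547.335 -10.802  87.559]
orientation [[0.9936637130868601, 0.11239406245779394, 4.320674874553814e-06], [0.11239406247029839, -0.9936637130909823, -2.7685458353633977e-06], [3.982129725290668e-06, 3.2366217363954603e-06, -0.9999999999868335]]
wrist_force [ 0.259 -0.595 -0.574]
opening 42.8520047669643
grasp_force 0.0
shift cm [-0.05 -0.02  4.41]
([302, 207, 26, 36, 614], [314.5, 223.1]) [551.267 -10.143  38.   ]
([426, 207, 33, 33, 600], [441.7, 221.8]) [560.169 -88.712  38.   ]
[314.6 230.2]
bush0 [555.508 -94.244  38.   ]
tin w [ 560.566 -242.953]
tin w [ 575.144 -347.296]
tin w [ 447.867 -364.741]
tin w [ 439.936 -263.876]
```

Bush2 close up matches (ring centre ≈ (315,229), predicted (314.6,230)). Descend and grip.

Emit:
carry_out(
  targets=[
    [[0,0,2,0],[0,0,1.6,0],[0,0,0.8,0],[0,0,0,0],[0,0,0,0]],
  ],
)

```text
clock: 32.02
tool_pos: [547.5, -10.8, 44.0]
orientation: [[0.994, 0.112, 0.001], [0.112, -0.994, -0.0], [0.001, 0.0, -1.0]]
wrist_force: [0.2, -0.2, 1.0]
opening: 42.7
grasp_force: 0.0
```

Emit:
carry_out(
  targets=[
    [[0,0,0,0],[0,0,0,0],[0,0,0,0],[0,0,0,0],[0,0,0,0],[0,0,0,0]],
  ],
  fingers=-1,
  squeeze=40,
)

```text
clock: 32.78
tool_pos: [547.4, -10.8, 43.8]
orientation: [[0.994, 0.112, 0.001], [0.112, -0.994, -0.0], [0.001, 0.0, -1.0]]
wrist_force: [-1.8, 0.1, 5.8]
opening: 14.0
grasp_force: 39.1
```

Run:
```python
from h import *
# tin from top view: fit colour (low-saturation) blob near the tin
for f in('top0','t11'):
    im=np.load('pics/'+f+'.npz')['color'];hsv=cv2.cvtColor(im,cv2.COLOR_RGB2HSV)
    m=((hsv[...,1]<60)&(hsv[...,2]>60)).astype(np.uint8)
    m[:, :340]=0;m[:,440:]=0;m[:195]=0;m[285:]=0
    n,l,st,c=cv2.connectedComponentsWithStats(m);i=1+np.argmax(st[1:,4])
    r=cv2.minAreaRect(np.argwhere(l==i)[:,::-1].astype(np.float32));print(f,st[i],r,atz(f,*r[0],13),[atz(f,*q,26)[:2].round(0).tolist() for q in cv2.boxPoints(r)])
```

```text
top0 [ 340  210   57   52 1744] ((368.1231384277344, 234.98464965820312), (52.59072494506836, 51.35037612915039), 82.87498474121094) [ 507.99175338 -262.48914888   13.        ] [[568.0, -186.0], [585.0, -321.0], [448.0, -335.0], [432.0, -202.0]]
t11 [ 340  195  100   66 2658] ((389.5, 227.5), (65.0, 99.0), 90.0) [ 527.61496582 -319.4802354    13.        ] [[613.0, -188.0], [613.0, -450.0], [442.0, -445.0], [443.0, -187.0]]
```

Emit:
carry_out(
  targets=[
    [[0,0,-2,0],[0,0,-4,0],[0,0,-5,0],[-1.03,3.87,0,0],[-1.03,3.87,0,0],[-1.03,3.87,0,0],[-1.03,3.87,0,0],[-1.03,3.87,0,0],[-1.03,3.87,0,0],[-1.03,3.87,0,0],[0,0,0,0],[0,0,0,0]],
  ],
)

```text
clock: 34.28
tool_pos: [505.9, -287.4, 153.1]
orientation: [[0.994, 0.112, -0.001], [0.112, -0.994, 0.001], [-0.0, -0.001, -1.0]]
wrist_force: [-0.2, 0.7, -0.4]
opening: 14.0
grasp_force: 39.1
```

```bash
cat > tin.py <<'E'
from h import *
from scipy.optimize import minimize
def tin(f):
    "fit tin pose (x,y,yaw) by maximising grey inside/wood outside of its footprint as seen in wrist image f"
    im=np.load('pics/'+f+'.npz')['color'];hsv=cv2.cvtColor(im,cv2.COLOR_RGB2HSV)
    g=((hsv[...,1]<70)).astype(np.float32)
    best=None
    def poly(x,y,a,L,W,z):
        e=np.array([np.cos(a),np.sin(a)]);n=np.array([-e[1],e[0]]);t=np.linspace(-1,1,12)
        P=[np.array([x,y])+L/2*s*e+W/2*t_*n for s in(-1,1) for t_ in t]+[np.array([x,y])+L/2*t_*e+W/2*s*n for s in(-1,1) for t_ in t]
        q=np.array([proj(f,(*p,z)) for p in P]);return q
    def val(q):
        return cv2.remap(g,q[:,0].astype(np.float32)[None],q[:,1].astype(np.float32)[None],cv2.INTER_LINEAR,borderValue=0.5)[0]
    def cost(p):
        return val(poly(*p,131,91,22)).mean()-val(poly(*p,123,83,26)).mean()-.7*val(poly(*p,110,70,10)).mean()
    for x in range(470,545,8):
        for y in range(-345,-230,8):
            for a in(-.3,-.15,0,.15,.3):
                c=cost((x,y,a))
                if best is None or c<best[0]:best=(c,(x,y,a))
    r=minimize(cost,best[1],method='Nelder-Mead',options=dict(initial_simplex=[best[1],np.add(best[1],(4,0,0)),np.add(best[1],(0,4,0)),np.add(best[1],(0,0,.08))]))
    return r.fun,r.x
E
python3 - <<'E'
from tin import *
state();snap('wrist','w12');print('wrist now',tin('w12'));print('w10',tin('w10'))
snap('scene','s12');print('scene0',tin('scene0'),'scene now',tin('s12'))
E
```

```text
clock 34.275
joint_positions [-0.72   0.523  1.363  0.     1.256  0.738]
tool_pos [ 505.858 -287.44   153.051]
orientation [[0.9936738007225349, 0.11230363244683585, -0.0005214373194291866], [0.11230402181882748, -0.9936735798279884, 0.0007895790945092968], [-0.00042946588743560663, -0.0008431435679104247, -0.9999995523338875]]
wrist_force [-0.223  0.68  -0.363]
opening 13.985473839701761
grasp_force 39.08277153968811
wrist now (np.float64(-1.3797199726104736), array([ 506.672, -313.096,    0.119]))
w10 (np.float64(-1.1854329109191895), array([ 508.09 , -318.065,    0.115]))
scene0 (np.float64(-0.9708353281021118), array([ 533.194, -273.727,    0.107])) scene now (np.float64(-0.9688863158226013), array([ 520.395, -301.476,    0.115]))
```

Tin has shifted ~28 mm in −y (knocked aside); now near (507,−313), yaw 0.12. Move above its +x half and re-measure.

Emit:
carry_out(
  targets=[
    [[1.16,1.27,0,0],[1.16,1.27,0,0],[0,0,2,0],[0,0,1,0],[0,0,0,0],[0,0,0,0]],
  ],
)

```text
clock: 35.12
tool_pos: [532.1, -310.6, 124.0]
orientation: [[0.994, 0.113, 0.001], [0.113, -0.994, -0.001], [0.001, 0.001, -1.0]]
wrist_force: [0.6, -0.2, 0.1]
opening: 14.0
grasp_force: 39.1
```

Run:
```python
from tin import *
snap('wrist','w13');c,p=tin('w13');print(c,p);print(env.read_state()['tool_pos'])
mv((p[0]+25,p[1]+3,34.5))
```

```text
-1.1480956077575684 [ 5.09638103e+02 -3.12969287e+02  1.37968950e-01]
[ 532.08671388 -310.67545779  124.09372585]
shift cm [ 0.25 -0.05  8.96]
```

Confirmed within 3 mm. Lower and release.

Emit:
carry_out(
  targets=[
    [[0,0,3,0],[0,0,3,0],[0,0,2,0],[0,0,0.9,0],[0,0,0,0],[0,0,0,0]],
  ],
)

```text
clock: 35.92
tool_pos: [532.3, -311.0, 35.4]
orientation: [[0.994, 0.112, 0.001], [0.112, -0.994, -0.001], [0.001, 0.001, -1.0]]
wrist_force: [0.0, -0.2, 0.2]
opening: 14.0
grasp_force: 39.1
```

Emit:
carry_out(
  targets=[
    [[0,0,0,0],[0,0,0,0],[0,0,0,0],[0,0,-1,0],[0,0,-3,0],[0,0,-4,0],[0,0,-4,0],[0,0,0,0],[0,0,0,0]],
  ],
  fingers=-0.3,
)

```text
clock: 37.05
tool_pos: [531.6, -310.5, 154.1]
orientation: [[0.994, 0.112, -0.0], [0.112, -0.994, 0.0], [-0.0, -0.0, -1.0]]
wrist_force: [-0.1, 0.3, 0.2]
opening: 29.7
grasp_force: 0.0
```

Run:
```python
from tin import *
snap('wrist','w14');state();print(tin('w14'))
for k in bronze('w14'):
    if 150<k[1][0]<480 and 80<k[1][1]<280: print(k,atz('w14',*k[1],27))
print(proj('w14',(532,-310.6,27)))
mv((555.5,-94.2,150))
```

```text
clock 37.1
joint_positions [-0.721  0.577  1.259 -0.     1.308  0.738]
tool_pos [ 531.489 -310.375  153.561]
orientation [[0.9936711076811966, 0.11232151759685802, -0.0012674558621659777], [0.11232292897961538, -0.9936711439772332, 0.0011032916282564735], [-0.001135510926461353, -0.0012386733691357834, -0.9999985881506136]]
wrist_force [0.352 0.238 0.026]
opening 29.72165911412487
grasp_force 0.0
(np.float64(-1.048425316810608), array([ 511.056, -313.527,    0.163]))
([364, 147, 23, 107, 1676], [374.6, 196.9]) [ 535.347 -360.31    27.   ]
([308, 181, 19, 23, 238], [315.9, 192.2]) [ 533.732 -310.74    27.   ]
[315.5 194.2]
shift cm [  4.81 -21.21   0.38]
```

Bush2 stands in the tin. Fetch bush0.

Emit:
carry_out(
  targets=[
    [[0.8,-3.53,0,0],[0.8,-3.53,0,0],[0.8,-3.53,0,0],[0.8,-3.53,0,0],[0.8,-3.53,0,0],[0.8,-3.53,0,0],[0,0,3,0],[0,0,3,0],[0,0,0,0],[0,0,0,0]],
  ],
  fingers=0,
)

```text
clock: 38.35
tool_pos: [556.1, -95.1, 94.9]
orientation: [[0.994, 0.112, 0.0], [0.112, -0.994, -0.0], [0.0, 0.0, -1.0]]
wrist_force: [0.2, 0.0, 0.4]
opening: 42.4
grasp_force: 0.0
```

Run:
```python
from h import *
snap('wrist','w15');state();mv((555.5,-94.2,43.5))
for k in bronze('w15'):
    if 150<k[1][0]<480 and 80<k[1][1]<290: print(k,atz('w15',k[1][0],k[0][1]+k[0][3]-13.5,38))
print(proj('w15',(555.5,-94.2,38)))
```

```text
clock 38.4
joint_positions [-0.379  0.565  1.484  0.     1.091  1.079]
tool_pos [556.22  -95.117  95.263]
orientation [[0.9936857518041332, 0.112190990726604, 0.0013447160433350176], [0.11219177807071244, -0.9936864341587729, -0.0005248829912900837], [0.0012773389472492747, 0.0006724348337112386, -0.9999989581177613]]
wrist_force [-0.403  0.415  0.105]
opening 42.945610322231666
grasp_force 0.0
shift cm [-0.07 -0.1   5.18]
([301, 203, 25, 34, 567], [313.4, 218.6]) [556.942 -94.006  38.   ]
[313.5 225.7]
```

Emit:
carry_out(
  targets=[
    [[0,-0.1,2.4,0],[0,0,2,0],[0,0,0.8,0],[0,0,0,0],[0,0,0,0]],
  ],
)

```text
clock: 39.02
tool_pos: [556.1, -94.0, 43.3]
orientation: [[0.994, 0.112, 0.002], [0.112, -0.994, -0.001], [0.001, 0.001, -1.0]]
wrist_force: [-0.7, 0.3, 0.1]
opening: 42.4
grasp_force: 0.0
```

Emit:
carry_out(
  targets=[
    [[0,0,0,0],[0,0,0,0],[0,0,0,0],[0,0,0,0],[0,0,0,0],[0,0,0,0]],
  ],
  fingers=-1,
)

```text
clock: 39.78
tool_pos: [555.9, -93.9, 42.9]
orientation: [[0.994, 0.112, 0.001], [0.112, -0.994, -0.0], [0.001, 0.0, -1.0]]
wrist_force: [-0.5, 0.1, 5.7]
opening: 14.2
grasp_force: 39.0
```

Emit:
carry_out(
  targets=[
    [[0,0,-2,0],[0,0,-4,0],[0,0,-5,0],[-1.67,3.54,0,0],[-1.67,3.54,0,0],[-1.67,3.54,0,0],[-1.67,3.54,0,0],[-1.67,3.54,0,0],[-1.67,3.54,0,0],[0,0,0,0],[0,0,0,0]],
  ],
)

```text
clock: 41.15
tool_pos: [479.9, -315.6, 152.1]
orientation: [[0.994, 0.112, -0.0], [0.112, -0.994, 0.001], [-0.0, -0.001, -1.0]]
wrist_force: [-0.4, -0.1, -0.2]
opening: 14.5
grasp_force: 39.1
```

Run:
```python
from tin import *
snap('wrist','w16');state();print(tin('w16'))
for k in bronze('w16'):
    if 150<k[1][0]<480 and 60<k[1][1]<290: print(k,atz('w16',*k[1],27))
print(proj('w16',(532,-310.6,27)));mv((480,-316.5,34))
```

```text
clock 41.2
joint_positions [-0.787  0.513  1.386  0.     1.244  0.67 ]
tool_pos [ 480.129 -315.239  152.184]
orientation [[0.9935915312831873, 0.11302998775072501, -0.0003013824847066802], [0.11303016258274957, -0.9935913475643975, 0.0006452841869081026], [-0.00022651456536999532, -0.0006752142146287922, -0.9999997463884258]]
wrist_force [ 0.021  0.348 -1.44 ]
opening 14.002440395524056
grasp_force 39.08195078372955
(np.float64(-1.610074758529663), array([ 506.996, -312.961,    0.113]))
([367, 91, 23, 137, 2364], [377.3, 158.5]) [ 516.481 -362.049   27.   ]
([308, 122, 20, 20, 222], [317.7, 131.2]) [ 532.36  -311.509   27.   ]
([264, 230, 23, 9, 52], [275.1, 235.6]) [ 440.027 -285.112   27.   ]
([450, 237, 16, 4, 27], [458.7, 237.8]) [ 454.452 -452.995   27.   ]
([301, 249, 31, 31, 567], [315.8, 264.2]) [ 416.488 -323.259   27.   ]
[316.5 131.5]
shift cm [-0.02  0.13 11.82]
```

Tin unchanged at (507,−313), bush2 in it. Lower and release bush0.

Emit:
carry_out(
  targets=[
    [[0,0.1,4,0],[0,0,4,0],[0,0,2.5,0],[0,0,1.2,0],[0,0,0,0],[0,0,0,0]],
  ],
)

```text
clock: 41.95
tool_pos: [480.6, -317.3, 36.4]
orientation: [[0.994, 0.113, 0.001], [0.113, -0.994, -0.001], [0.001, 0.001, -1.0]]
wrist_force: [1.5, -0.3, -1.1]
opening: 14.3
grasp_force: 39.1
```

Emit:
carry_out(
  targets=[
    [[0,0,0,0],[0,0,0,0],[0,0,0,0],[0,0,-1,0],[0,0,-3,0],[0,0,-4,0],[0,0,-4,0],[0,0,0,0],[0,0,0,0]],
  ],
  fingers=-0.3,
)

```text
clock: 43.08
tool_pos: [479.8, -316.9, 155.0]
orientation: [[0.994, 0.112, -0.001], [0.112, -0.994, 0.001], [-0.0, -0.001, -1.0]]
wrist_force: [0.3, 0.1, -0.3]
opening: 29.9
grasp_force: 0.0
```

Run:
```python
from tin import *
snap('wrist','w17');state();print(tin('w17'))
for k in bronze('w17'):
    if 150<k[1][0]<480 and 60<k[1][1]<290: print(k,atz('w17',*k[1],27))
print(proj('w17',(532,-310.6,27)),proj('w17',(480,-316.5,27)));mv((466.2,-40.8,150))
```

```text
clock 43.125
joint_positions [-0.79   0.511  1.381  0.     1.251  0.669]
tool_pos [ 479.665 -316.78   154.46 ]
orientation [[0.9936766183126494, 0.11227228177427127, -0.0013088024816079505], [0.11227402032393857, -0.9936763797337738, 0.0013404176516241385], [-0.001150034363432355, -0.0014788861956124828, -0.9999982451567518]]
wrist_force [ 0.333 -0.413 -0.361]
opening 30.370265352064138
grasp_force 0.0
(np.float64(-1.2000000476837158), array([ 512.794, -312.427,    0.114]))
([364, 91, 24, 136, 2391], [375.3, 158.0]) [ 516.111 -362.243   27.   ]
([307, 121, 19, 20, 219], [316.0, 130.7]) [ 532.23 -311.44   27.  ]
([308, 179, 19, 23, 240], [316.0, 191.1]) [ 482.6   -317.128   27.   ]
([263, 229, 10, 7, 28], [265.8, 232.5]) [ 440.458 -277.746   27.   ]
([283, 234, 64, 7, 279], [314.5, 237.0]) [ 441.385 -320.538   27.   ]
([443, 235, 22, 4, 44], [453.5, 236.2]) [ 454.334 -449.899   27.   ]
([285, 280, 15, 7, 58], [292.7, 283.0]) [ 392.082 -305.595   27.   ]
[314.9 130.9] [314.9 194. ]
shift cm [  1.76 -27.57   0.48]
```

Both bushes are in the tin (rings at (316,131) and (316,191)). Back to the tab to push the tray home.

Emit:
carry_out(
  targets=[
    [[0.22,-3.45,0,0],[0.22,-3.45,0,0],[0.22,-3.45,0,0],[0.22,-3.45,0,0],[0.22,-3.45,0,0],[0.22,-3.45,0,0],[0.22,-3.45,0,0],[0.22,-3.45,0,0],[0,0,3,0],[0,0,0,0],[0,0,0,0]],
  ],
  fingers=0.6,
)

```text
clock: 44.5
tool_pos: [466.7, -41.3, 125.6]
orientation: [[0.994, 0.112, -0.0], [0.112, -0.994, 0.0], [-0.0, -0.0, -1.0]]
wrist_force: [0.6, 1.0, 1.0]
opening: 68.1
grasp_force: 0.0
```

```bash
python3 -c "
from h import *
state();mv((466.2,-40.8,47.5))"
```

```text
clock 44.5
joint_positions [-0.342  0.388  1.713  0.     1.041  1.117]
tool_pos [466.726 -41.255 125.552]
orientation [[0.9937305807525179, 0.1118008120792193, -0.00033361008740590394], [0.11180086189068111, -0.9937306220400265, 0.00013453788557997323], [-0.000316477114813417, -0.00017099230647798906, -0.9999999353019313]]
wrist_force [0.61  1.043 0.965]
opening 68.1190129118795
grasp_force 0.0
shift cm [-0.04 -0.05  7.81]
```

Emit:
carry_out(
  targets=[
    [[0,-0.05,3,0],[0,0,3,0],[0,0,1.7,0],[0,0,0,0],[0,0,0,0]],
  ],
)

```text
clock: 45.12
tool_pos: [467.1, -40.8, 49.3]
orientation: [[0.994, 0.112, 0.002], [0.112, -0.994, -0.001], [0.002, 0.001, -1.0]]
wrist_force: [0.4, 0.7, -0.1]
opening: 68.7
grasp_force: 0.0
```

Emit:
carry_out(
  targets=[
    [[0,0,0,0],[0,0,0,0],[0,0,0,0],[0,0,0,0],[0,0,0,0],[0,0,0,0]],
  ],
  fingers=-1,
  squeeze=50,
)

```text
clock: 45.88
tool_pos: [467.0, -40.6, 49.3]
orientation: [[0.994, 0.112, 0.002], [0.112, -0.994, -0.001], [0.002, 0.001, -1.0]]
wrist_force: [-0.5, -0.7, 7.4]
opening: 43.0
grasp_force: 49.8
```

Emit:
carry_out(
  targets=[
    [[0.6,0,0,0],[1,0,0,0],[1,0,0,0],[1,0,0,0],[1,0,0,0],[1,0,0,0],[1,0,0,0],[1,0,0,0],[1,0,0,0],[1,0,0,0],[0.8,0,0,0],[0,0,0,0]],
  ],
)

```text
clock: 47.38
tool_pos: [570.9, -28.8, 49.3]
orientation: [[0.994, 0.112, 0.003], [0.112, -0.994, -0.001], [0.003, 0.001, -1.0]]
wrist_force: [1.9, 0.1, 5.1]
opening: 43.0
grasp_force: 50.4
```

Emit:
carry_out(
  targets=[
    [[0.2,0,0,0],[0.1,0,0,0],[0.1,0,0,0],[0,0,0,0],[0,0,0,0]],
  ],
)

```text
clock: 48.0
tool_pos: [573.4, -28.5, 49.3]
orientation: [[0.994, 0.112, -0.0], [0.112, -0.994, -0.001], [-0.0, 0.001, -1.0]]
wrist_force: [-3.8, -0.8, 8.6]
opening: 43.3
grasp_force: 50.8
```

Emit:
carry_out(
  targets=[
    [[0.15,0,0,0],[0.1,0,0,0],[0,0,0,0],[0,0,0,0]],
  ],
)

```text
clock: 48.5
tool_pos: [573.5, -28.5, 49.2]
orientation: [[0.994, 0.113, -0.006], [0.113, -0.994, -0.001], [-0.006, 0.0, -1.0]]
wrist_force: [-14.7, -5.2, 16.4]
opening: 42.8
grasp_force: 51.5
```

Tray at its stop. Release, and go to the knob.

Emit:
carry_out(
  targets=[
    [[-0.2,0,0,0],[0,0,0,0],[0,0,0,0],[0,0,-2,0],[0,0,-3,0],[0,0,-3,0],[-0.57,-3.93,0,0],[-0.57,-3.93,0,0],[-0.57,-3.93,0,0],[0,0,0,-5],[0,0,0,0],[0,0,0,0]],
  ],
  fingers=0.6,
)

```text
clock: 50.0
tool_pos: [544.2, 86.7, 128.3]
orientation: [[0.981, 0.196, 0.0], [0.196, -0.981, -0.0], [0.0, 0.0, -1.0]]
wrist_force: [0.4, -0.8, 0.1]
opening: 68.7
grasp_force: 0.0
```

Emit:
carry_out(
  targets=[
    [[0,0,0,0],[0,0,0,0]],
  ],
  fingers=0.1,
)

```text
clock: 50.25
tool_pos: [544.2, 86.7, 128.3]
orientation: [[0.98, 0.197, -0.0], [0.197, -0.98, 0.0], [-0.0, -0.0, -1.0]]
wrist_force: [0.5, -0.1, 0.2]
opening: 47.0
grasp_force: 0.0
```

Run:
```python
from h import *
state();mv((542.7,86.6,58))
s=snap('wrist','w18')
c=np.array([656,-19.5]);x,y=np.array([.9938,.1114]),np.array([-.1114,.9938])
p=c-84*x;print('tab',proj('w18',(*p,54)))
# dark bar rows near the predicted knob
print(proj('w18',(542.7,86.6,64)))
g=cv2.cvtColor(s['color'],cv2.COLOR_RGB2GRAY)
for v in (180,190,200,205,210,220):print(v,''.join('#' if t<45 else '.' for t in g[v,270:365:2]))
```

```text
clock 50.25
joint_positions [-0.057  0.504  1.484  0.     1.153  1.315]
tool_pos [544.151  86.707 128.268]
orientation [[0.980305589816777, 0.19748657198168276, -6.679000258998356e-05], [0.19748657488988394, -0.9803055906853267, 4.0116765978474666e-05], [-5.755209034870914e-05, -5.251681878244199e-05, -0.9999999969648703]]
wrist_force [ 0.472 -0.13   0.17 ]
opening 46.993144167671545
grasp_force 0.0
shift cm [-0.14 -0.02  7.03]
tab [478.  207.6]
[314.8 222.9]
180 ...........................................#....
190 .................#############............##....
200 ..............###################........#######
205 .............#####################.......#######
210 .............####################........#######
220 ................###############.........########
```

Emit:
carry_out(
  targets=[
    [[-0.14,0,2,0],[0,0,3,0],[0,0,2,0],[0,0,0,0],[0,0,0,0]],
  ],
)

```text
clock: 50.92
tool_pos: [543.1, 86.7, 59.1]
orientation: [[0.98, 0.198, 0.001], [0.198, -0.98, -0.0], [0.001, 0.0, -1.0]]
wrist_force: [0.2, -0.2, -0.5]
opening: 47.1
grasp_force: 0.0
```

Emit:
carry_out(
  targets=[
    [[0,0,0,0],[0,0,0,0],[0,0,0,0],[0,0,0,0],[0,0,0,0],[0,0,0,0],[0,0,0,0],[0,0,0,0]],
  ],
  fingers=-1,
)

```text
clock: 51.92
tool_pos: [542.9, 86.7, 59.1]
orientation: [[0.98, 0.199, 0.001], [0.199, -0.98, -0.0], [0.001, 0.0, -1.0]]
wrist_force: [-1.0, -0.3, 5.8]
opening: 11.0
grasp_force: 50.9
```

Emit:
carry_out(
  targets=[
    [[0,0,0,-5],[0,0,0,-9],[0,0,0,-9],[0,0,0,-9],[0,0,0,-9],[0,0,0,-9],[0,0,0,-9],[0,0,0,-9],[0,0,0,-9],[0,0,0,-8],[0,0,0,-2],[0,0,0,0]],
  ],
)

```text
clock: 53.42
tool_pos: [543.4, 86.4, 59.1]
orientation: [[-0.144, 0.99, 0.002], [0.99, 0.144, 0.0], [-0.0, 0.002, -1.0]]
wrist_force: [0.4, -2.0, 6.1]
opening: 11.1
grasp_force: 56.8
```

Emit:
carry_out(
  targets=[
    [[0,0,0,0],[0,0,0,0],[0,0,0,0],[0,0,-2,0],[0,0,-4,0],[0,0,-5,0],[0,0,-5,0],[-1,-5,0,0],[0,-5,0,0],[0,-5,0,0],[0,0,0,0],[0,0,0,0]],
  ],
  fingers=0.1,
)

```text
clock: 54.92
tool_pos: [396.4, 54.7, 218.6]
orientation: [[-0.147, 0.989, 0.001], [0.989, 0.147, -0.0], [-0.0, 0.001, -1.0]]
wrist_force: [0.2, 0.2, 0.4]
opening: 47.2
grasp_force: 0.0
```

Run:
```python
from h import *
state()
for n,f in(('top','t19'),('scene','s19')):
    a=snap(n,f)['color'].astype(int);b=np.load('pics/'+n+'0.npz')['color'].astype(int)
    d=np.abs(a-b).max(2)
    # compare regions with the start picture (knob+tray, stand, burr stand, power box, tool)
    R=dict(knob=(543,87,55),tab=(573,-29,45),stand=(464,293,64),drift=(464,293,110))
    for k,p in R.items():
        u,v=proj(f,p).astype(int);print(n,k,(u,v),'mean diff',d[v-8:v+9,u-10:u+11].mean().round(1),'frac>40',(d[v-8:v+9,u-10:u+11]>40).mean().round(2))
for f in('top0','t19'):
    g=cv2.cvtColor(np.load('pics/'+f+'.npz')['color'],cv2.COLOR_RGB2GRAY)
    for v in range(212,234,2):print(f,v,''.join('#' if t<40 else '+' if t<75 else '.' for t in g[v,220:262]))
for k in bronze('s19'):
    if 260<k[1][0]<305 and 155<k[1][1]<195: print('tin bronze',k)
```

```text
clock 54.925
joint_positions [-0.161  0.151  1.736  0.     1.253 -0.308]
tool_pos [396.395  54.749 218.648]
orientation [[-0.1467730945191522, 0.9891694104601796, 0.0012394091869855055], [0.9891701343825207, 0.14677337994779596, -0.0001420716926827862], [-0.00032244524800631913, 0.0012051342500667536, -0.9999992218399478]]
wrist_force [0.226 0.24  0.406]
opening 47.24356989963739
grasp_force 0.0
top knob (np.int64(233), np.int64(221)) mean diff 5.3 frac>40 0.0
top tab (np.int64(279), np.int64(210)) mean diff 3.9 frac>40 0.0
top stand (np.int64(151), np.int64(252)) mean diff 6.8 frac>40 0.0
top drift (np.int64(144), np.int64(253)) mean diff 6.8 frac>40 0.0
scene knob (np.int64(404), np.int64(207)) mean diff 3.8 frac>40 0.0
scene tab (np.int64(355), np.int64(205)) mean diff 2.1 frac>40 0.0
scene stand (np.int64(498), np.int64(208)) mean diff 4.5 frac>40 0.0
scene drift (np.int64(503), np.int64(194)) mean diff 4.6 frac>40 0.0
top0 212 .......................++..+..............
top0 214 .........................+++..............
top0 216 .............++++++......+++......++++++++
top0 21
[... 369 characters left out ...]
......................++..+++++++++++++
t19 212 .......................++..+..............
t19 214 .........................+++..............
t19 216 .............++++++......+++......++++++++
t19 218 ...........+########++...++++......+++++++
t19 220 .......++##############+++........++#++#++
t19 222 ......+################+++......++++++++++
t19 224 .......+++###########+++.+++++++++++++++++
t19 226 ............+#######+.....++++++++++++++++
t19 228 ..........................++++++++++++++++
t19 230 ........................++...+++++++++++++
t19 232 .........................+...+++++++++++++
tin bronze ([273, 164, 5, 9, 35], [275.4, 167.7])
tin bronze ([266, 175, 5, 8, 34], [267.9, 178.5])
```

The knob, tray and drift look the same as at the start, both bushes are in the tin, and the arm is clear. Hand in.

```bash
python3 -c "
from plant import env
print(env.job_done())"
```

```text
the job is handed in; nothing more can be done
None
```

I drove out both bushes (bores 0 and 2; bores 1 and 3 were empty) and put them in the tin, the drift is back in its stand, the tray is home and clamped, and I handed the job in, but no verdict came back.

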